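# Load a pillow block into the gated drilling jig and latch it in

### The arm

A 6-joint arm with a two-finger parallel gripper is mounted at the origin on the work surface; the furniture and walls round the work are solid. World frame = base frame: x ahead of the robot, y to its left, z up, the work surface at z = 0. Lengths are in m, angles in rad, forces in N, time in s.
With the tool pointing down it reaches from about 0.35 to 0.85 m from the base axis. Payload 8.1 kg.
Tool frame: the origin (TCP) lies on the front face of the gripper's body, between the roots of the fingers; the fingertips stand 73 mm ahead of it and the grasp point (between the pads) lies 54 mm ahead of it; x points along the fingers, z is the direction in which the jaws open and shut, and the axes are right-handed (so a half turn about x gives the same grasp; the last joint's range is limited). The gripper opens to 85 mm and grips with 20 to 120 N. Pads are 22 mm wide; open, the fingers measure 114 mm over their backs; the gripper's body (76 mm by 85 mm) begins 54 mm behind the grasp point. The pads swing forward as they close: fully open they stand 13 mm farther back than shut.
Start: joints at [-1.222, 0.13, 1.488, -0, 1.523, -0.085], TCP at [0.252, -0.544, 0.304] pointing down, gripper open.
Joint ranges: [-2.96, 2.96], [-0.89, 2.26], [0.02, 2.5], [-1.34, 4.48], [0, 2.73], [-2.66, 2.66]. Speed limits (rad/s): [2.39, 2.39, 2.79, 3.14, 3.14, 3.14].

### API

Orientations are given as a rotation vector (axis times angle).
In Python, from bench import arm, viewer, close_job gives the robot as it stands.
- The arm moves only by the tool apply_moves, never from a script. Its arguments are lists of equal length, an entry for each row: "rotation": the turn, a rotation vector about the tool's x, y, z in rad, a list of three; "xyz": the shift along the tool's x, y, z in mm, a list of three; "gripper": the opening, from 0 (shut) to 1 (fully open). In form: {"rotation": [[wx, wy, wz], ...], "xyz": [[x, y, z], ...], "gripper": [gripper, ...]}. A call has 1 to 10 rows; each row shifts and turns the commanded pose from where the row before left it, along the tool's axes as they then stand; what a row does not reach is not made up. A row lasts 1/10 s, in which the tool goes at most 50 mm and 8.59 degrees, less where a joint would pass 70% of its speed; a pose out of reach is approached as far as the arm can. A call with a gripper value outside its range is refused whole. The fingers move at their own pace and stop on an object; "force" is the grip in N (left out, the last holds). Time passes only in rows, so rows that do not move let the fingers close. It gives the time, the measured TCP pose, the force and the opening at its end, in the units of the state.
- arm.get_state(): the state, without advancing time (a new reading comes with each control period).
- viewer.grab_frame(name): name is "scene" or "side" or "wrist"; returns a dict with "frame" (384x512x3 uint8, red, green, blue), "K" (3x3 intrinsics, pixels), "k1" (the pictures are not rectified: a ray, as slopes to the right and down, at radius r is drawn at 1 + k1 r^2 times it, then the intrinsics apply), "xyz" and "rotation" of the camera in the world. Camera axes: x right, y down, z forward; pixel columns grow to the right and rows downward; lengths in m; the calibration is good to about 2 mm. A picture is of the moment at which its call begins. There is no depth.
- close_job(): hands the job in, once; it reports no verdict.
The state is a dict: "clock": time; "q": joint angles; "joint_vel": joint speeds; "joint_efforts": joint torques, N m; "position": TCP position; "tcp_rot": TCP orientation; "wrist_force": force on the tool from outside, world axes, zero at the start; "ft_torque": the same for the moment, N m; "gripper_width": opening from 0.0 (shut) to 1.0 (fully open).
Only numpy, scipy, OpenCV 4.12 (cv2) and the standard library are available. Lean on these libraries where they do the work, as an engineer would, in place of code of your own. Each camera call takes 0.05 s, during which the arm holds its last target. There are 200 camera calls.

### The job

Press the brass thumb lever of the drilling jig all the way down to lift the latch bar out of its catch, and with it draw the gate wide open. Stand the aluminium pillow block on its foot in the nest between the four studs, let go of it, then push the gate shut without slamming until the bar drops back into its catch and the block is held against the rear stop. Be light-handed with the lever and gate, do not touch the bar itself, and leave the tin, bottle, cork block and brush where they are.

Things in the scene. Friction and masses are not known exactly. Their poses are not given: they have to be found in the camera images.
- jig: Drilling jig screwed to the bench: dark base plate 126 x 162 mm, 12 mm thick, green rear stop, green hinge post (right, seen from the front) and green catch post (left); open above, 86 mm high at most. Origin at bench level near the plate's middle. x points from the gate (front, towards the robot) to the rear stop, y left from hinge post to catch post, z up.
- thumb (a point): Centre of the upper face of the rubber-faced brass thumb piece outside the gate; at rest 53 mm above the bench, axes as the jig's. The flat is 28 mm wide (y) and runs 23 mm inward and 24 mm outward of this point, ending in an upturned lip about 8 mm high: a finger pressing on the flat can draw the gate by friction or against the lip. The gate's outer face is 58 mm inward of this point.
- lever (a joint): Angle of the thumb lever in rad: 0 at rest. It rocks about a pin 48 mm inward of the thumb point; its tail lifts the bar. An adjusting screw in the tail leaves 0 to 3.5 mm of lash, different each time, so the thumb point goes down 12 to 20 mm (0.25 to 0.41 rad) before the bar meets its hard upper stop; the bar clears the catch only in the last 2 mm. 1 to 4 N moves it; over 15 N bends it.
- gate (a joint): Angle of the gate in rad: 0 shut, growing as it swings out towards the robot (counter-clockwise from above), stop at 1.75. It turns easily and stays where it is left. Latched, it keeps up to 0.015 rad of play.
- bar (a joint): Angle of the steel latch bar on the gate's inner face in rad: 0 down (in the catch when shut), 0.10 at its upper stop; above 0.09 its end clears the lip of the catch. It falls back, with the lever, when let go. On closing it rides up a slope on the catch by itself from about 0.2 rad gate angle on, and drops just before the gate is shut.
- gate_hinge (a point): Point on the gate's vertical hinge axis, 47 mm above the bench. Its axes turn with the gate: y along the leaf to its free edge (114 mm from the axis), x inward through the leaf (8 mm thick, from 16 to 78 mm above the bench).
- gate_push (a point): Point on the bare outer face of the leaf near its free edge, 102 mm from the hinge axis, 60 mm above the bench, where a finger may push it shut (the lever's bracket begins 18 mm nearer the hinge, the free edge is 12 mm further). Axes turn with the gate: x inward.
- nest (a point): Where the block's centre belongs, 32 mm above the bench (nest floor 12 mm, rear stop 46 mm high), its long side along x. Axes as the jig's. Studs 17 mm tall, 22 mm ahead of and behind this point, leave 2 mm each side of the block; fingers fit between them. As the gate shuts, its sprung plunger (9 mm travel, 3 to 6 N) pushes the block home from up to 12 mm short of the stop.
- blank_mid (a point): Centre of the loose aluminium pillow block with a bearing in it: foot 60 mm (x) x 40 mm (y) x 18 mm, housing 36 mm (x) x 40 mm (y) on the middle of the foot, 40 mm tall in all; 0.2 to 0.35 kg. This point is 20 mm above its underside. It stands on its foot at the start, z up. Take it by the housing across the 40 mm. Either end may face the stop.
- tin_mid (a point): Middle of the loose white screw tin, 51 mm across, 42 mm tall; a bystander.
- oil_bottle: Loose oil bottle, 39 mm across, 128 mm tall, red spout; bystander. Origin at its foot.
- cork_block: Loose cork sanding block 50 x 90 x 28 mm; bystander. Origin at its foot.
- chip_brush: Loose flat brush 44 x 168 x 14 mm; bystander. Origin at its foot.
Not all that is in view belongs to the job. Leave any turquoise look-alike of the part that bears blank_mid alone.

How it is judged:
By the outcome, as a careful person would: the job done as asked, in the order asked, and still so for the second after the job is handed in, with the robot touching nothing.
It also fails if it takes over 72 s, if anything falls off the work surface, if the arm or the gripper's body presses on something with over 40 N, if the wrist force passes 120 N, or if a joint passes its speed limit or range.

## Working session

There is one attempt and no reset: what is moved stays moved. The work goes in short steps, Python scripts to look and compute and a tool call to move; the robot and the scene stay as the last step left them, time stands still between calls to the robot, and variables do not carry over. Pictures are saved under pics/ and viewed, about 8 in all and at most 12, crops included, and the job is handed in when it is done.

Besides the shell and the picture viewer there is one more tool, called after "Call:" as a command line: name --argument value ..., lists and objects as JSON in quotes. apply_moves: Moves the arm, as the interface text tells. Its arguments: {"type":"object","properties":{"rotation":{"type":"array","items":{"type":"array","items":{"type":"number"}}},"xyz":{"type":"array","items":{"type":"array","items":{"type":"number"}}},"gripper":{"type":"array","items":{"type":"number"}},"force":{"type":"number"}},"required":["rotation","xyz","gripper"]}

```bash
ls; mkdir -p pics
cat > h.py <<'E'
import numpy as np, cv2
from scipy.spatial.transform import Rotation as R
from bench import arm, viewer, close_job
def rot(f):
    r=np.array(f["rotation"]); return r if r.shape==(3,3) else R.from_rotvec(r).as_matrix()
def ray(f,u,v):
    K=np.array(f["K"]); d=np.array([(u-K[0,2])/K[0,0],(v-K[1,2])/K[1,1]])
    k=f["k1"]; s=d.copy()
    for _ in range(30): s=d/(1+k*(s@s))
    return np.array(f["xyz"]),rot(f)@np.array([s[0],s[1],1])
def onz(f,u,v,z):
    o,d=ray(f,u,v); return o+d*(z-o[2])/d[2]
def proj(f,p):
    c=rot(f).T@(np.array(p)-np.array(f["xyz"])); s=c[:2]/c[2]; s=s*(1+f["k1"]*(s@s)); K=np.array(f["K"])
    return K[0,0]*s[0]+K[0,2],K[1,1]*s[1]+K[1,2]
def tri(f,a,g,b):
    o,d=ray(f,*a);p,e=ray(g,*b); t=np.linalg.lstsq(np.c_[d,-e],p-o,rcond=None)[0]
    x,y=o+d*t[0],p+e*t[1]; return (x+y)/2,np.linalg.norm(x-y)
def save(f,n): cv2.imwrite('pics/'+n,f["frame"][:,:,::-1])
E
python3 - <<'E'
from h import *
import pickle
F={}
for n in("scene","side","wrist"):
    f=viewer.grab_frame(n);F[n]=f;print(n,f["K"],f["k1"],f["xyz"],f["rotation"])
pickle.dump(F,open('f0.pkl','wb'))
for n in F: save(F[n],n+'0.png')
print(arm.get_state())
E
```

```text
pics
scene [[382.60414977   0.         249.27403203]
 [  0.         382.60414977 193.23684168]
 [  0.           0.           1.        ]] 0.04194560300359804 [-0.08663153 -0.78944841  0.58785122] [-1.96950368  0.7825133  -0.42597434]
side [[364.51153728   0.         258.08388722]
 [  0.         364.51153728 194.75355227]
 [  0.           0.           1.        ]] 0.000507006275665355 [0.41864641 0.60618462 0.57513616] [-0.16170452  2.71837562 -1.42404937]
wrist [[329.35571864   0.         256.77179866]
 [  0.         329.35571864 193.74275982]
 [  0.           0.           1.        ]] 0.0048368437698576815 [ 0.31505701 -0.51484667  0.37476427] [ 2.44144057 -1.55858597 -0.22307928]
{'clock': 0.15, 'q': array([-1.22238335e+00,  1.31031869e-01,  1.48903723e+00, -4.79634932e-07,
        1.52300513e+00, -8.54058024e-02]), 'joint_vel': array([ 0.00113557, -0.00289956, -0.00544377, -0.00035534, -0.0011411 ,
       -0.0001354 ]), 'joint_efforts': array([ 1.47623115e-03, -5.70064116e+01, -5.01158381e+01, -1.66041791e-04,
        9.63468337e-03, -9.98579054e-06]), 'position': array([ 0.25210956, -0.54410751,  0.30305449]), 'tcp_rot': array([ 0.88488367,  1.38495252, -0.88340424]), 'wrist_force': array([0.08275714, 0.39449861, 0.34015274]), 'ft_torque': array([ 0.02478087,  0.01404516, -0.04029223]), 'gripper_width': 0.9997542524362818}
```

View pics/scene0.png

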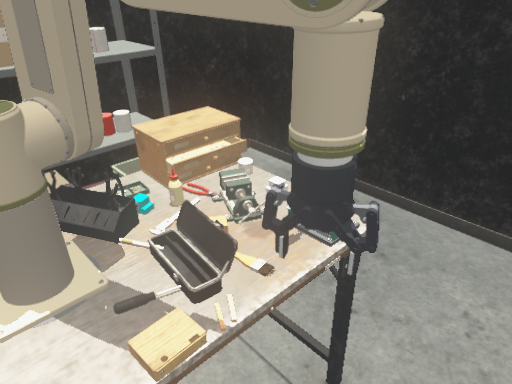

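View pics/side0.png

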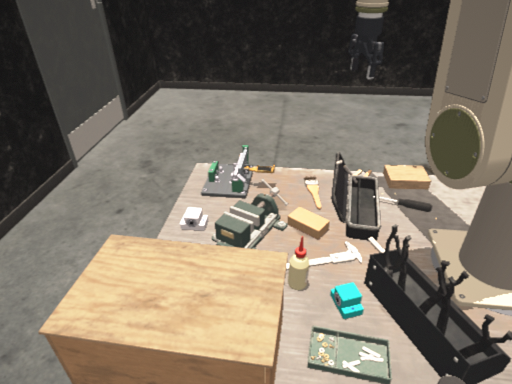

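Side view: the jig is at about (230,178), the block at (193,218), a vise between them at (245,222), and the turquoise decoy at (347,298). In the scene view the gripper hides the jig. Next: rough positions, then a wrist-camera view.

Run:
```python
from h import *
import pickle
F=pickle.load(open('f0.pkl','rb'))
s=F['side']
for n,u,v,z in [('block',193,213,.03),('jigbackleft',214,178,.03),('jig corner',203,193,.012),('jigcorner2',243,196,.012),('post top',246,150,.086),('post2',238,180,.086),('lever tip',274,168,.05),('vise',245,222,.05),('oil',300,285,0),('cork',308,222,.028),('brush',313,190,.01)]:
    print(n,onz(s,u,v,z).round(3))
w=F['wrist']; print(rot(w)); print(R.from_rotvec(arm.get_state()['tcp_rot']).as_matrix().round(3))
for n in('block',): print(proj(F['scene'],onz(s,193,213,.03)))
cv2.imwrite('pics/crop1.png',cv2.resize(np.hstack([s["frame"][130:270,160:340]]),None,fx=4,fy=4,interpolation=cv2.INTER_CUBIC)[:,:,::-1])
```

```text
block [ 0.673 -0.08   0.03 ]
jigbackleft [ 0.658 -0.244  0.03 ]
jig corner [ 0.678 -0.193  0.012]
jigcorner2 [ 0.567 -0.191  0.012]
post top [ 0.575 -0.316  0.086]
post2 [ 0.571 -0.154  0.086]
lever tip [ 0.491 -0.284  0.05 ]
vise [ 0.536 -0.035  0.05 ]
oil [0.404 0.094 0.   ]
cork [ 0.392 -0.078  0.028]
brush [ 0.379 -0.243  0.01 ]
[[ 0.42071721 -0.87120755 -0.2529712 ]
 [-0.90719048 -0.40451109 -0.1156556 ]
 [-0.00156962  0.27815137 -0.96053597]]
[[-0.001  0.907  0.42 ]
 [ 0.001  0.42  -0.907]
 [-1.     0.    -0.001]]
(np.float64(278.4757597326512), np.float64(182.74925611689235))
```

View pics/crop1.png

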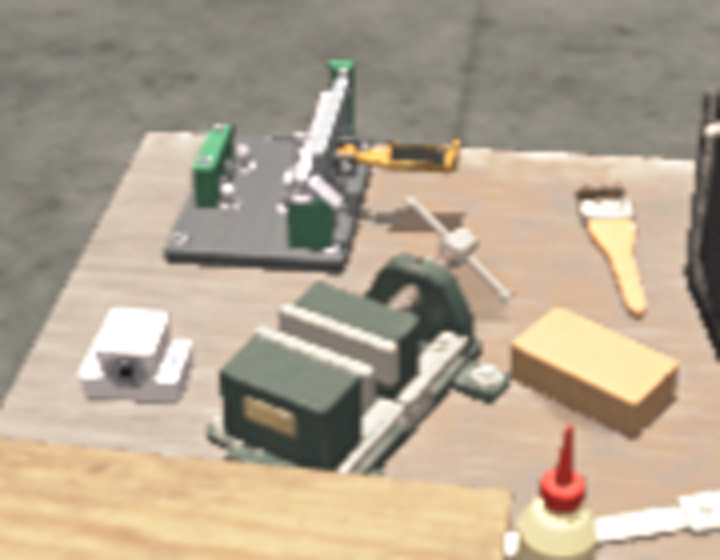

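View pics/wrist0.png

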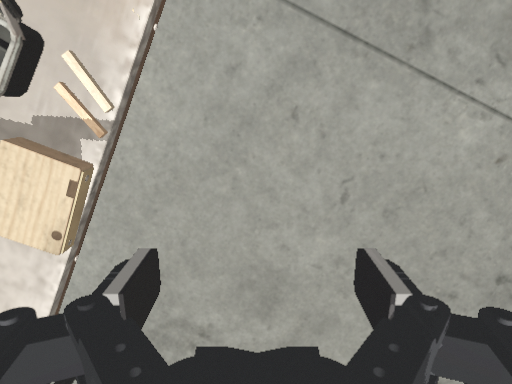

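Crop of the side view: the jig is clearly shown. The rear stop is at crop (215,165), the gate leaf at (325,125), the brass thumb at (425,155), the catch post at (310,220) and the block at (135,350). The wrist view shows only floor and table edge, so I'll move the wrist camera over the jig and block.

Call:
apply_moves --rotation '[[0.145,0,0],[0.145,0,0],[0.143,0,0],[0,0,0],[0,0,0],[0,0,0],[0,0,0],[0,0,0],[0,0,0],[0,0,0]]' --xyz '[[-26,0,0],[-26,0,0],[-25,0,0],[0,30,-34],[0,30,-34],[0,30,-34],[0,30,-34],[0,30,-34],[0,30,-34],[0,30,-34]]' --gripper '[1,1,1,1,1,1,1,1,1,1]'

```text
clock: 1.15
position: [0.4629, -0.3046, 0.3807]
tcp_rot: [1.209, 1.21, -1.209]
wrist_force: [0.8, -0.9, 0.1]
gripper_width: 1.003
```

Call:
apply_moves --rotation '[[0,0,0],[0,0,0],[0,0,0],[0,0,0],[0,0,0],[0,0,0]]' --xyz '[[0,30,-34],[0,30,-34],[0,28,-34],[0,0,0],[0,0,0],[0,0,0]]' --gripper '[0,0,0,0,0,0]'

```text
clock: 1.75
position: [0.5495, -0.2048, 0.3806]
tcp_rot: [1.208, 1.21, -1.21]
wrist_force: [-0.3, 0.9, 0.1]
gripper_width: 0.001
```

Run:
```python
from h import *
import pickle
F={n:viewer.grab_frame(n) for n in("wrist","scene")}
pickle.dump(F,open('f1.pkl','wb'))
cv2.imwrite('pics/w1.png',cv2.resize(F['wrist']["frame"],(800,600),interpolation=cv2.INTER_CUBIC)[:,:,::-1])
cv2.imwrite('pics/s1.png',cv2.resize(F['scene']["frame"][130:290,170:350],None,fx=4,fy=3.75,interpolation=cv2.INTER_CUBIC)[:,:,::-1])
print(arm.get_state())
```

```text
{'clock': 1.85, 'q': array([-4.45017262e-01,  7.46148768e-02,  1.40884755e+00, -3.36877474e-04,
        1.65824398e+00,  1.12668321e+00]), 'joint_vel': array([-0.00396336,  0.00073628,  0.00033158,  0.00109603, -0.00096086,
        0.0005685 ]), 'joint_efforts': array([ 6.13524131e-01, -5.44415474e+01, -5.06599331e+01,  3.62888281e-02,
        1.41658966e-03, -9.32615076e-03]), 'position': array([ 0.54924955, -0.20533431,  0.38087697]), 'tcp_rot': array([ 1.20958309,  1.20875285, -1.21018905]), 'wrist_force': array([0.25071439, 0.28314899, 0.43496781]), 'ft_torque': array([-0.03692072,  0.04527654, -0.01644175]), 'gripper_width': -0.0013125880444483482}
```

View pics/w1.png

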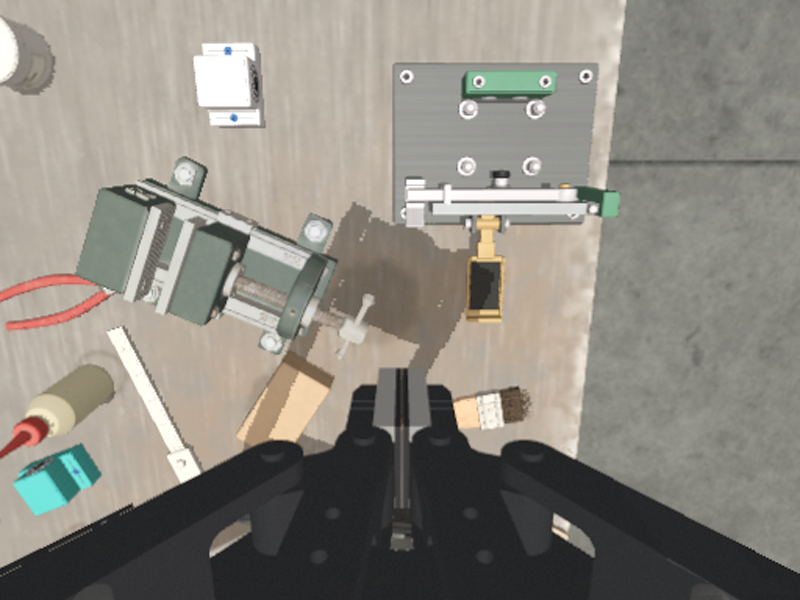

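Wrist view (800x600): the jig plate spans (394,64) to (597,222), with studs at (468,109), (536,107), (466,166) and (532,166). The rubber of the thumb is at (469–502, 259–312) and the block at about (230,85). The tin is at (20,55), the brush at (490,408) and the cork at (285,405).

Run:
```python
from h import *
import pickle
F=pickle.load(open('f1.pkl','rb'));w=F['wrist']
P=lambda u,v,z: onz(w,(u+.5)/1.5625-.5,(v+.5)/1.5625-.5,z)
for n,u,v,z in [('pTL',394,64,.012),('pTR',597,63,.012),('pBL',394,222,.012),('sFL',466,166,.029),('sFR',532,166,.029),('sRL',468,109,.029),('sRR',536,107,.029),
 ('stopL',479,82,.046),('stopR',545,82,.046),('rubTL',470,259,.053),('rubTR',503,258,.053),('rubBL',469,310,.053),('rubBR',501,312,.053),('lipL',468,320,.06),('lipR',501,320,.06),
 ('leafL',433,211,.078),('leafR',586,209,.078),('hinge post',603,203,.086),('foot1',203,44,.018),('foot2',256,42,.018),('foot3',264,125,.018),('foot4',210,126,.018),('h1',194,56,.04),('h2',247,54,.04),('h3',251,106,.04),('h4',200,107,.04),('blue1',228,50,.02),('blue2',234,118,.02),('tin',5,60,.042),('brush',520,400,.01)]:
    print(n,(P(u,v,z)*1000).round(1))
f=w['frame']
for z,t in((.029,'studs'),):
  g=cv2.cvtColor(f,cv2.COLOR_RGB2GRAY)
  c=cv2.HoughCircles(cv2.resize(g,None,fx=4,fy=4,interpolation=cv2.INTER_CUBIC)[140:480,1120:1440],cv2.HOUGH_GRADIENT,1,60,param1=100,param2=18,minRadius=12,maxRadius=32)
  if c is not None:
    for u,v,r in c[0]: 
      u=(u+1120+.5)/4-.5; v=(v+140+.5)/4-.5; print(round(u*1.5625),round(v*1.5625),r/4,(onz(w,u,v,z)*1000).round(1))
```

```text
pTL [ 686.3 -199.3   12. ]
pTR [ 687.  -358.4   12. ]
pBL [ 562.9 -198.9   12. ]
sFL [ 609.5 -256.6   29. ]
sFR [ 609.5 -309.    29. ]
sRL [ 651.9 -256.6   29. ]
sRR [ 653.4 -308.9   29. ]
stopL [ 669.1 -261.8   46. ]
stopR [ 669.1 -310.    46. ]
rubTL [ 539.1 -259.3   53. ]
rubTR [ 540.  -285.3   53. ]
rubBL [ 497.1 -260.1   53. ]
rubBR [ 495.4 -286.2   53. ]
lipL [ 490.9 -258.7   60. ]
lipR [ 490.9 -285.1   60. ]
leafL [ 579.2 -228.    78. ]
leafR [ 580.7 -337.9   78. ]
hinge post [ 585.7 -346.6   86. ]
foot1 [699.2 -53.3  18. ]
foot2 [700.7 -93.9  18. ]
foot3 [640.7 -95.5  18. ]
foot4 [639.8 -52.4  18. ]
h1 [687.1 -53.5  40. ]
h2 [688.6 -92.3  40. ]
h3 [653.  -92.3  40. ]
h4 [652.2 -54.1  40. ]
blue1 [694.7 -72.6  20. ]
blue2 [645.8 -72.7  20. ]
tin [683.7  83.3  42. ]
brush [ 394.9 -317.6   10. ]
531 166 5.975 [ 609.5 -308.6   29. ]
466 165 5.725 [ 609.8 -256.8   29. ]
468 109 6.075 [ 652.  -256.8   29. ]
536 109 6.5 [ 652.  -309.2   29. ]
478 81 3.675 [ 671.8 -263.7   29. ]
545 81 3.675 [ 671.8 -314.5   29. ]
500 180 3.675 [ 598.  -284.7   29. ]
```

View pics/s1.png

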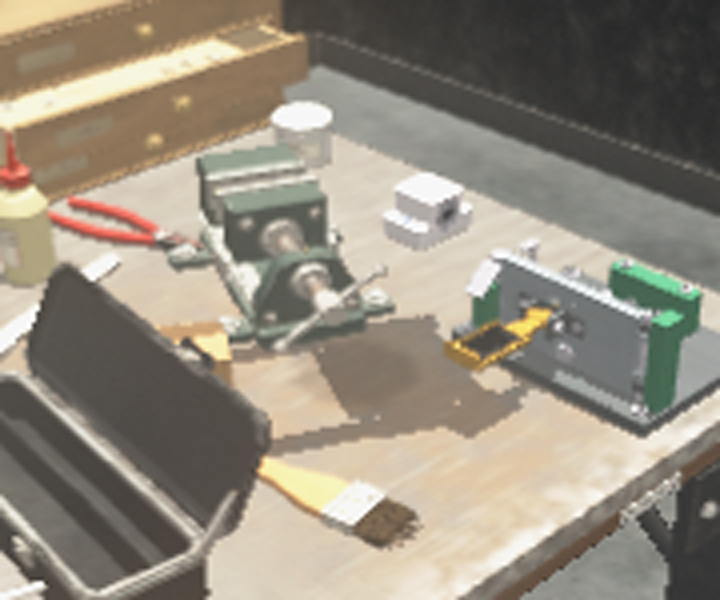

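Crop: the gate, lever, rear stop and block match the wrist measurements. The jig's yaw is about 0 (stud rows are parallel to world axes). The nest is near (0.631,-0.283), the thumb near (0.517,-0.273) and the hinge near (0.579,-0.341). I'll write a planner that prints move rows and use it to approach the thumb.

```bash
cat >> h.py <<'E'
R0=np.array([[0,1,0],[0,0,-1],[-1,0,0]],float)
def pose(yaw,tilt): return R.from_euler('z',yaw).as_matrix()@R0@R.from_euler('z',tilt).as_matrix()
def rows(targets,L=.073,rd=.5):
    """targets: list of (tip xyz, yaw, tilt), one per row; prints rows in tool axes"""
    s=arm.get_state(); Rc=R.from_rotvec(s['tcp_rot']).as_matrix(); p=np.array(s['position']); A=[];B=[]
    for t,yaw,tilt in targets:
        Rt=pose(yaw,tilt); pt=np.array(t)-Rt[:,0]*L
        d=np.round(Rc.T@(pt-p)*1000/rd)*rd
        w=np.round(R.from_matrix(Rc.T@Rt).as_rotvec(),3)
        A.append((w+0.).tolist());B.append((d+0.).tolist())
        p=p+Rc@d/1000; Rc=Rc@R.from_rotvec(w).as_matrix()
    print('rot',A);print('xyz',B)
def tip(L=.073):
    s=arm.get_state(); Rc=R.from_rotvec(s['tcp_rot']).as_matrix(); return np.array(s['position'])+Rc[:,0]*L
def line(a,b,n): return [np.array(a)+(np.array(b)-a)*(i+1)/n for i in range(n)]
E
python3 - <<'E'
from h import *
P=line(tip(),[.508,-.273,.075],9)
rows([(p,0,.25*min(1,(i+1)/4)) for i,p in enumerate(P)])
E
```

```text
rot [[-0.001, 0.0, 0.063], [0.0, 0.0, 0.062], [0.0, 0.0, 0.063], [0.0, 0.0, 0.062], [0.0, 0.0, 0.0], [0.0, 0.0, 0.0], [0.0, 0.0, 0.0], [0.0, 0.0, 0.0], [0.0, 0.0, 0.0]]
xyz [[26.0, -9.0, 7.5], [25.5, -11.0, 7.5], [25.5, -12.0, 7.5], [24.5, -14.0, 7.5], [24.0, -11.0, 7.5], [24.0, -11.0, 7.5], [24.0, -10.5, 7.5], [24.0, -11.0, 7.5], [24.0, -11.0, 7.5]]
```

Call:
apply_moves --rotation '[[0,0,0.063],[0,0,0.062],[0,0,0.063],[0,0,0.062],[0,0,0],[0,0,0],[0,0,0],[0,0,0],[0,0,0],[0,0,0]]' --xyz '[[26,-9,7.5],[25.5,-11,7.5],[25.5,-12,7.5],[24.5,-14,7.5],[24,-11,7.5],[24,-11,7.5],[24,-10.5,7.5],[24,-11,7.5],[24,-11,7.5],[0,0,0]]' --gripper '[0,0,0,0,0,0,0,0,0,0]'

```text
clock: 2.85
position: [0.4872, -0.2717, 0.1413]
tcp_rot: [1.319, 1.029, -1.027]
wrist_force: [-0.8, 1.3, -0.4]
gripper_width: -0.001
```

Run:
```python
from h import *
w=viewer.grab_frame('wrist'); print(tip(),arm.get_state()['wrist_force'])
t=tip(); print('tip px',proj(w,t)); 
for p in([.517,-.273,.053],[.494,-.273,.053],[.541,-.273,.053]): print(proj(w,p))
cv2.imwrite('pics/w2.png',w['frame'][:,:,::-1])
f=viewer.grab_frame('side');g=viewer.grab_frame('scene');u,v=map(int,proj(f,t));a,b=map(int,proj(g,t))
cv2.imwrite('pics/w2b.png',np.hstack([cv2.resize(x,(384,384),interpolation=cv2.INTER_CUBIC) for x in (f['frame'][v-48:v+48,u-48:u+48],g['frame'][b-48:b+48,a-48:a+48])])[:,:,::-1])
```

```text
[ 0.50649287 -0.2717849   0.07296218] [ 0.95264114  0.43485742 -0.38718025]
tip px (np.float64(256.55094781651695), np.float64(247.1038030790282))
(np.float64(258.97493160932675), np.float64(220.0752229854531))
(np.float64(259.0327004528314), np.float64(262.803083394887))
(np.float64(258.9144366927871), np.float64(175.04873118578303))
```

View pics/w2b.png

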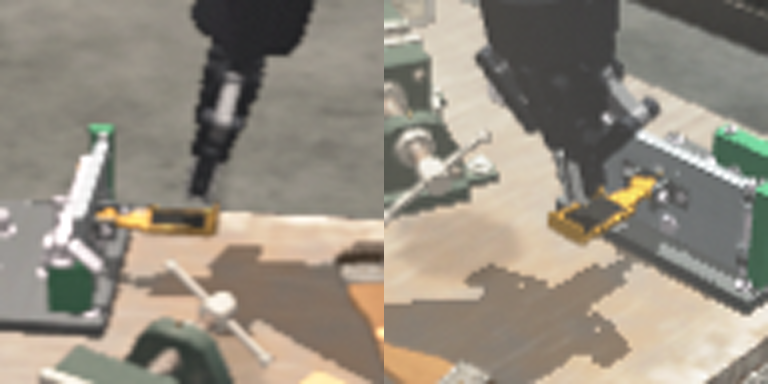

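Both crops show the closed fingers right above the outer half of the rubber flat, clear of the lip. Now I lower to contact.

Call:
apply_moves --rotation '[[0,0,0],[0,0,0],[0,0,0],[0,0,0],[0,0,0],[0,0,0],[0,0,0],[0,0,0]]' --xyz '[[4,-1,0],[4,-1,0],[4,-1,0],[3,-0.7,0],[2,-0.5,0],[2,-0.5,0],[2,-0.5,0],[0,0,0]]' --gripper '[0,0,0,0,0,0,0,0]'

```text
clock: 3.8
position: [0.4907, -0.2717, 0.1236]
tcp_rot: [1.317, 1.024, -1.023]
wrist_force: [-0.1, -0.2, 0.2]
gripper_width: -0.002
```

Call:
apply_moves --rotation '[[0,0,0],[0,0,0],[0,0,0]]' --xyz '[[2,-0.5,0],[2,-0.5,0],[0,0,0]]' --gripper '[0,0,0]'

```text
clock: 4.1
position: [0.4908, -0.2718, 0.1197]
tcp_rot: [1.317, 1.023, -1.022]
wrist_force: [0.3, 0.8, 1.1]
gripper_width: 0.002
```

Call:
apply_moves --rotation '[[0,0,0],[0,0,0],[0,0,0]]' --xyz '[[2,-0.5,0],[2,-0.5,0],[0,0,0]]' --gripper '[0,0,0]'

```text
clock: 4.4
position: [0.4908, -0.2717, 0.1154]
tcp_rot: [1.317, 1.023, -1.023]
wrist_force: [0.6, -0.3, 0.4]
gripper_width: 0.002
```

Call:
apply_moves --rotation '[[0,0,0],[0,0,0],[0,0,0]]' --xyz '[[1.5,-0.4,0],[1.5,-0.4,0],[0,0,0]]' --gripper '[0,0,0]'

```text
clock: 4.7
position: [0.4907, -0.2717, 0.1123]
tcp_rot: [1.317, 1.024, -1.023]
wrist_force: [0.6, -0.9, 0.8]
gripper_width: 0.0
```

Call:
apply_moves --rotation '[[0,0,0],[0,0,0]]' --xyz '[[1.5,-0.4,0],[0,0,0]]' --gripper '[0,0]'

```text
clock: 4.9
position: [0.4907, -0.2717, 0.1108]
tcp_rot: [1.317, 1.024, -1.023]
wrist_force: [0.7, -0.4, 1.3]
gripper_width: -0.002
```

Call:
apply_moves --rotation '[[0,0,0],[0,0,0]]' --xyz '[[1.5,-0.4,0],[0,0,0]]' --gripper '[0,0]'

```text
clock: 5.1
position: [0.4907, -0.2717, 0.1092]
tcp_rot: [1.317, 1.024, -1.023]
wrist_force: [0.6, 0.0, 1.9]
gripper_width: -0.001
```

Call:
apply_moves --rotation '[[0,0,0],[0,0,0]]' --xyz '[[1.5,-0.4,0],[0,0,0]]' --gripper '[0,0]'

```text
clock: 5.3
position: [0.4907, -0.2717, 0.1078]
tcp_rot: [1.317, 1.023, -1.022]
wrist_force: [0.1, 0.2, 2.7]
gripper_width: -0.002
```

Call:
apply_moves --rotation '[[0,0,0],[0,0,0]]' --xyz '[[1,-0.25,0],[0,0,0]]' --gripper '[0,0]'

```text
clock: 5.5
position: [0.4908, -0.2718, 0.1069]
tcp_rot: [1.317, 1.023, -1.022]
wrist_force: [0.8, -0.1, 2.1]
gripper_width: -0.001
```

Call:
apply_moves --rotation '[[0,0,0],[0,0,0]]' --xyz '[[1,-0.25,0],[0,0,0]]' --gripper '[0,0]'

```text
clock: 5.7
position: [0.4908, -0.2718, 0.1058]
tcp_rot: [1.317, 1.023, -1.022]
wrist_force: [0.6, -0.6, 2.2]
gripper_width: 0.001
```

Call:
apply_moves --rotation '[[0,0,0],[0,0,0]]' --xyz '[[1,-0.25,0],[0,0,0]]' --gripper '[0,0]'

```text
clock: 5.9
position: [0.4908, -0.2718, 0.1047]
tcp_rot: [1.317, 1.023, -1.022]
wrist_force: [1.6, -0.2, 2.2]
gripper_width: 0.004
```

Call:
apply_moves --rotation '[[0,0,0],[0,0,0]]' --xyz '[[1,-0.25,0],[0,0,0]]' --gripper '[0,0]'

```text
clock: 6.1
position: [0.4909, -0.2718, 0.1039]
tcp_rot: [1.317, 1.023, -1.022]
wrist_force: [1.1, -0.0, 4.0]
gripper_width: 0.0
```

Call:
apply_moves --rotation '[[0,0,0],[0,0,0]]' --xyz '[[0.6,-0.15,0],[0,0,0]]' --gripper '[0,0]'

```text
clock: 6.3
position: [0.491, -0.2718, 0.1034]
tcp_rot: [1.317, 1.023, -1.022]
wrist_force: [0.5, 0.1, 4.5]
gripper_width: 0.002
```

Call:
apply_moves --rotation '[[0,0,0],[0,0,0]]' --xyz '[[0.5,-0.1,0],[0,0,0]]' --gripper '[0,0]'

```text
clock: 6.5
position: [0.4911, -0.2719, 0.1031]
tcp_rot: [1.317, 1.023, -1.022]
wrist_force: [0.2, 2.0, 6.2]
gripper_width: 0.001
```

```bash
cat >> h.py <<'E'
H=np.array([.579,-.341])
def arc(th0,dth,n,t0,tilt,rd=.1,dz=0,yaw0=0):
    """tip t0 at gate angle th0 carried round the hinge"""
    T=[]
    for i in range(n):
        a=dth*(i+1)/n; c,s=np.cos(a),np.sin(a); d=np.array(t0[:2])-H
        T.append(((H[0]+c*d[0]-s*d[1],H[1]+s*d[0]+c*d[1],t0[2]+dz*(i+1)/n),yaw0+a,tilt))
    rows(T,rd=rd)
E
python3 - <<'E'
from h import *
s=arm.get_state(); Rc=R.from_rotvec(s['tcp_rot']).as_matrix();print(Rc.round(3),tip())
tl=np.arctan2(Rc[0,0],-Rc[2,0]); print(tl)
arc(0,.10,5,tip(),tl,dz=-.0003)
E
```

```text
[[ 0.248  0.969  0.001]
 [-0.     0.001 -1.   ]
 [-0.969  0.248  0.   ]] [ 0.50917045 -0.27190069  0.03233348]
0.2506908170228601
rot [[-0.019, 0.005, 0.0], [-0.019, 0.005, 0.0], [-0.019, 0.005, 0.0], [-0.02, 0.005, 0.0], [-0.019, 0.005, 0.0]]
xyz [[-0.30000000000000004, -1.3, 1.8], [-0.30000000000000004, -1.4000000000000001, 1.8], [-0.2, -1.3, 1.7000000000000002], [-0.30000000000000004, -1.3, 1.8], [-0.30000000000000004, -1.4000000000000001, 1.8]]
```

Call:
apply_moves --rotation '[[-0.019,0.005,0],[-0.019,0.005,0],[-0.019,0.005,0],[-0.02,0.005,0],[-0.019,0.005,0]]' --xyz '[[-0.3,-1.3,1.8],[-0.3,-1.4,1.8],[-0.2,-1.3,1.7],[-0.3,-1.3,1.8],[-0.3,-1.4,1.8]]' --gripper '[0,0,0,0,0]'

```text
clock: 7.0
position: [0.4847, -0.2812, 0.103]
tcp_rot: [1.253, 1.078, -0.946]
wrist_force: [1.4, 0.7, 5.7]
gripper_width: 0.002
```

Run:
```python
from h import *
s=arm.get_state(); Rc=R.from_rotvec(s['tcp_rot']).as_matrix();print(s['wrist_force'],tip())
arc(0,.60,10,tip(),.2507,dz=0,yaw0=.096)
g=viewer.grab_frame('scene');a,b=map(int,proj(g,tip()))
f=viewer.grab_frame('wrist')
cv2.imwrite('pics/w3.png',np.hstack([cv2.resize(x,(384,384),interpolation=cv2.INTER_CUBIC) for x in (f['frame'][50:306,130:386],g['frame'][b-48:b+48,a-48:a+48])])[:,:,::-1])
```

```text
[1.36767046 0.71066579 5.73482239] [ 0.50278687 -0.27935407  0.03225986]
rot [[-0.053, 0.014, 0.0], [-0.059, 0.015, 0.0], [-0.058, 0.015, 0.0], [-0.058, 0.015, 0.0], [-0.058, 0.014, 0.0], [-0.058, 0.015, 0.0], [-0.058, 0.015, 0.0], [-0.058, 0.015, 0.0], [-0.058, 0.015, 0.0], [-0.059, 0.015, 0.0]]
xyz [[-1.0, -3.8000000000000003, 5.300000000000001], [-1.0, -3.9000000000000004, 5.4], [-1.0, -3.8000000000000003, 5.4], [-0.9, -3.8000000000000003, 5.4], [-1.0, -3.9000000000000004, 5.4], [-1.0, -3.8000000000000003, 5.4], [-1.0, -3.8000000000000003, 5.4], [-1.0, -3.9000000000000004, 5.4], [-1.0, -3.8000000000000003, 5.4], [-0.9, -3.9000000000000004, 5.4]]
```

View pics/w3.png

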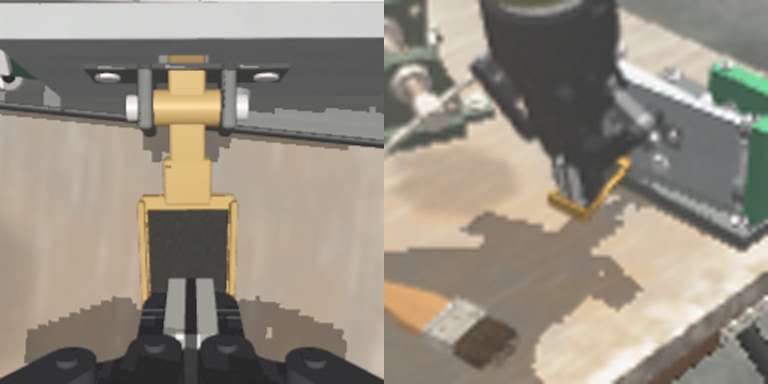

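The wrist crop shows the plate edge tilted relative to the leaf, so the gate is following at about 0.1 rad and the latch is free. I keep drawing it open.

Call:
apply_moves --rotation '[[-0.053,0.014,0],[-0.058,0.015,0],[-0.058,0.015,0],[-0.058,0.015,0],[-0.058,0.015,0],[-0.058,0.015,0],[-0.058,0.015,0],[-0.058,0.015,0],[-0.058,0.015,0],[-0.058,0.015,0]]' --xyz '[[-1,-3.8,5.3],[-1,-3.9,5.4],[-1,-3.8,5.4],[-0.9,-3.8,5.4],[-1,-3.9,5.4],[-1,-3.8,5.4],[-1,-3.8,5.4],[-1,-3.9,5.4],[-1,-3.8,5.4],[-0.9,-3.9,5.4]]' --gripper '[0,0,0,0,0,0,0,0,0,0]'

```text
clock: 8.1
position: [0.4675, -0.3447, 0.1028]
tcp_rot: [0.851, 1.347, -0.487]
wrist_force: [4.3, 1.4, 5.1]
gripper_width: 0.001
```

Run:
```python
from h import *
s=arm.get_state(); Rc=R.from_rotvec(s['tcp_rot']).as_matrix();print(s['wrist_force'],s['q'].round(2),tip(),'yaw',np.arctan2(Rc[0,2],-Rc[1,2]),'tilt',np.arccos(-Rc[2,0]))
d=tip()[:2]-H; print(np.hypot(*d))
arc(0,.60,10,tip(),.2507,yaw0=np.arctan2(Rc[0,2],-Rc[1,2]))
```

```text
[4.26514336 1.4321343  5.06100692] [-0.85  0.25  1.76  0.28  1.14 -0.09] [ 0.48137169 -0.33298939  0.03209799] yaw 0.6961955039252294 tilt 0.25217709060640503
0.09795640518744485
rot [[-0.058, 0.014, -0.002], [-0.059, 0.015, 0.0], [-0.058, 0.014, 0.0], [-0.058, 0.015, 0.0], [-0.058, 0.015, 0.0], [-0.058, 0.015, 0.0], [-0.058, 0.015, 0.0], [-0.058, 0.015, 0.0], [-0.058, 0.015, 0.0], [-0.059, 0.014, 0.0]]
xyz [[-1.0, -3.7, 5.300000000000001], [-1.0, -3.9000000000000004, 5.4], [-1.0, -3.8000000000000003, 5.4], [-0.9, -3.9000000000000004, 5.4], [-1.0, -3.8000000000000003, 5.4], [-1.0, -3.8000000000000003, 5.4], [-1.0, -3.9000000000000004, 5.4], [-1.0, -3.8000000000000003, 5.4], [-1.0, -3.8000000000000003, 5.4], [-0.9, -3.9000000000000004, 5.300000000000001]]
```

Run:
```python
from h import *
t=tip(); y0=.696; d=t[:2]-H; T=[]
for i in range(10):
    a=.05*(i+1); k=1-.022*(i+1)/10; c,s=np.cos(a)*k,np.sin(a)*k
    T.append(((H[0]+c*d[0]-s*d[1],H[1]+s*d[0]+c*d[1],t[2]),y0+a,.25))
rows(T,rd=.1)
```

```text
rot [[-0.049, 0.011, -0.002], [-0.048, 0.012, 0.0], [-0.048, 0.013, 0.0], [-0.049, 0.012, 0.0], [-0.048, 0.013, 0.0], [-0.049, 0.012, 0.0], [-0.048, 0.012, 0.0], [-0.049, 0.013, 0.0], [-0.048, 0.012, 0.0], [-0.049, 0.013, 0.0]]
xyz [[-0.8, -2.9000000000000004, 4.5], [-0.8, -3.1, 4.6000000000000005], [-0.8, -3.0, 4.6000000000000005], [-0.7000000000000001, -3.1, 4.6000000000000005], [-0.8, -3.0, 4.6000000000000005], [-0.8, -3.0, 4.6000000000000005], [-0.8, -3.1, 4.6000000000000005], [-0.7000000000000001, -3.0, 4.5], [-0.8, -3.0, 4.6000000000000005], [-0.8, -3.0, 4.6000000000000005]]
```

Call:
apply_moves --rotation '[[-0.048,0.012,0],[-0.048,0.012,0],[-0.048,0.013,0],[-0.049,0.012,0],[-0.048,0.013,0],[-0.049,0.012,0],[-0.048,0.012,0],[-0.049,0.013,0],[-0.048,0.012,0],[-0.049,0.013,0]]' --xyz '[[-0.8,-3,4.5],[-0.8,-3,4.6],[-0.8,-3,4.6],[-0.8,-3,4.6],[-0.8,-3,4.6],[-0.8,-3,4.6],[-0.8,-3,4.6],[-0.8,-3,4.6],[-0.8,-3,4.6],[-0.8,-3,4.6]]' --gripper '[0,0,0,0,0,0,0,0,0,0]'

```text
clock: 9.1
position: [0.4832, -0.3966, 0.1021]
tcp_rot: [0.486, 1.499, -0.097]
wrist_force: [-5.6, 0.2, 6.0]
gripper_width: -0.001
```

Run:
```python
from h import *
s=arm.get_state(); Rc=R.from_rotvec(s['tcp_rot']).as_matrix();y0=np.arctan2(Rc[0,2],-Rc[1,2]);t=tip();print(s['wrist_force'],s['q'].round(2),t,'yaw',y0)
d=t[:2]-H;print(np.hypot(*d)); T=[]
for i in range(8):
    a=.05*(i+1); k=1-.02*(i+1)/8; c,s=np.cos(a)*k,np.sin(a)*k
    T.append(((H[0]+c*d[0]-s*d[1],H[1]+s*d[0]+c*d[1],t[2]),y0+a,.25))
rows(T,rd=.1)
```

```text
[-5.60793761  0.15924141  6.01616778] [-0.87  0.45  1.51  0.23  1.32 -0.57] [ 0.48958582 -0.37956071  0.0314174 ] yaw 1.19571366835424
0.09737466162803059
rot [[-0.05, 0.008, -0.002], [-0.048, 0.012, 0.0], [-0.048, 0.013, 0.0], [-0.049, 0.012, 0.0], [-0.048, 0.013, 0.0], [-0.049, 0.012, 0.0], [-0.048, 0.012, 0.0], [-0.049, 0.013, 0.0]]
xyz [[-0.8, -2.9000000000000004, 4.3], [-0.8, -3.1, 4.5], [-0.8, -3.0, 4.6000000000000005], [-0.7000000000000001, -3.1, 4.6000000000000005], [-0.8, -3.0, 4.5], [-0.8, -3.0, 4.6000000000000005], [-0.8, -3.0, 4.5], [-0.7000000000000001, -3.0, 4.5]]
```

Run:
```python
from h import *
y0=1.196;t=tip()
d=t[:2]-H;T=[]
for i in range(7):
    a=.045*(i+1); k=1+.012*min(1,(i+1)/4); c,s=np.cos(a)*k,np.sin(a)*k
    T.append(((H[0]+c*d[0]-s*d[1],H[1]+s*d[0]+c*d[1],t[2]),y0+a,.25))
rows(T,rd=.1)
```

```text
rot [[-0.045, 0.007, -0.002], [-0.044, 0.011, 0.0], [-0.043, 0.011, 0.0], [-0.044, 0.011, 0.0], [-0.043, 0.011, 0.0], [-0.044, 0.012, 0.0], [-0.044, 0.011, 0.0]]
xyz [[-0.8, -3.0, 3.5], [-0.8, -3.1, 3.7], [-0.8, -3.2, 3.8000000000000003], [-0.8, -3.1, 3.8000000000000003], [-0.8, -3.0, 4.0], [-0.7000000000000001, -3.0, 4.0], [-0.8, -2.9000000000000004, 4.0]]
```

Call:
apply_moves --rotation '[[-0.044,0.011,0],[-0.044,0.011,0],[-0.044,0.011,0],[-0.044,0.011,0],[-0.044,0.011,0],[-0.044,0.011,0],[-0.044,0.011,0]]' --xyz '[[-0.8,-3,3.5],[-0.8,-3.1,3.7],[-0.8,-3.1,3.8],[-0.8,-3.1,3.8],[-0.8,-3,4],[-0.8,-3,4],[-0.8,-3,4]]' --gripper '[0,0,0,0,0,0,0]'

```text
clock: 9.8
position: [0.5045, -0.4242, 0.1024]
tcp_rot: [0.244, 1.555, 0.153]
wrist_force: [-1.6, -0.3, 4.7]
gripper_width: -0.002
```

Call:
apply_moves --rotation '[[0,0,0],[0,0,0],[0,0,0],[0,0,0],[0,0,0],[0,0,0]]' --xyz '[[-2,0.5,0],[-4,1,0],[-8,2,0],[-12,3,0],[-25,6,0],[-40,10,0]]' --gripper '[0,0,0,0,0,0]'

```text
clock: 10.4
position: [0.5036, -0.4233, 0.1947]
tcp_rot: [0.248, 1.557, 0.154]
wrist_force: [0.3, -1.2, -0.4]
gripper_width: -0.001
```

Run:
```python
from h import *
s=arm.get_state();print(s['wrist_force'],s['q'].round(2),tip())
t=tip()
B=np.array([.670,-.0735,.0]) 
f=viewer.grab_frame('side')
cv2.imwrite('pics/w4.png',cv2.resize(f['frame'][130:270,160:340],None,fx=4,fy=4,interpolation=cv2.INTER_CUBIC)[:,:,::-1])
for n in (10,): 
    P=line(t,[.62,-.15,.25],10)
    rows([(p,1.511*(1-(i+1)/11),.25*(1-(i+1)/10)) for i,p in enumerate(P)])
```

```text
[ 0.30856325 -1.19503877 -0.39524306] [-0.86  0.49  1.28  0.18  1.56 -0.81] [ 0.50440734 -0.4048121   0.12406394]
rot [[0.135, -0.027, -0.023], [0.134, -0.029, -0.025], [0.135, -0.025, -0.025], [0.136, -0.022, -0.025], [0.136, -0.019, -0.025], [0.136, -0.016, -0.025], [0.137, -0.012, -0.025], [0.137, -0.008, -0.025], [0.137, -0.005, -0.025], [0.138, -0.002, -0.025]]
xyz [[5.5, 31.0, 4.5], [-6.5, 31.0, 4.5], [-6.5, 32.0, 1.0], [-7.5, 31.5, -3.0], [-8.5, 31.0, -6.5], [-9.0, 30.0, -9.5], [-10.0, 28.0, -13.0], [-11.0, 26.0, -16.5], [-11.5, 23.0, -19.0], [-12.0, 20.5, -21.0]]
```

View pics/w4.png

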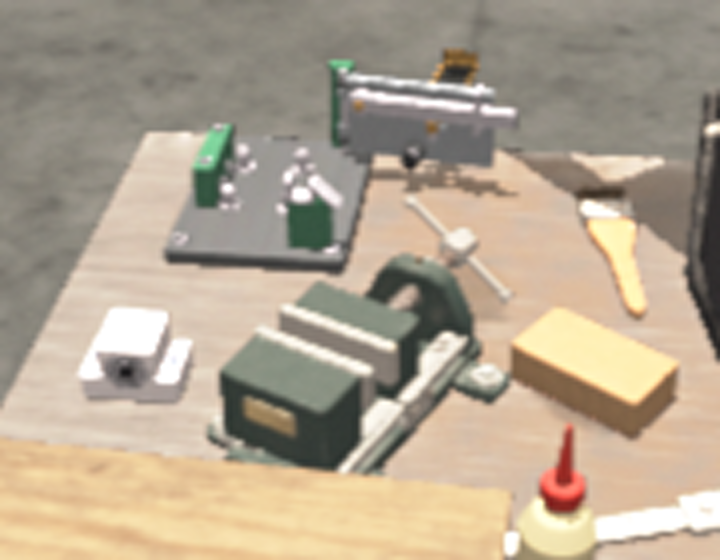

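The gate stands wide open, its leaf perpendicular to the plate edge and the lever sprung back. The block, vise and cork haven't moved. Now I swing over to measure the block and nest together.

Call:
apply_moves --rotation '[[0.135,-0.027,-0.023],[0.134,-0.029,-0.025],[0.135,-0.025,-0.025],[0.136,-0.022,-0.025],[0.136,-0.019,-0.025],[0.136,-0.016,-0.025],[0.137,-0.012,-0.025],[0.137,-0.008,-0.025],[0.137,-0.005,-0.025],[0.138,-0.002,-0.025]]' --xyz '[[0,31,4.5],[-6.5,31,4.5],[-6.5,32,1],[-7.5,31.5,-3],[-8.5,31,-6.5],[-9,30,-9.5],[-10,28,-13],[-11,26,-16.5],[-11.5,23,-19],[-12,20.5,-21]]' --gripper '[0,0,0,0,0,0,0,0,0,0]'

```text
clock: 11.45
position: [0.6195, -0.1493, 0.3218]
tcp_rot: [1.113, 1.275, -1.113]
wrist_force: [0.2, 0.0, -0.1]
gripper_width: 0.002
```

Call:
apply_moves --rotation '[[0.137,0,0],[0,0,0],[0,0,0],[0,0,0]]' --xyz '[[0,0,0],[0,0,0],[0,0,0],[0,0,0]]' --gripper '[0,0,0,0]'

```text
clock: 11.85
position: [0.6188, -0.1515, 0.3197]
tcp_rot: [1.208, 1.218, -1.21]
wrist_force: [0.5, -0.2, -1.1]
gripper_width: -0.001
```

Run:
```python
from h import *
import pickle
w=viewer.grab_frame('wrist');pickle.dump(w,open('f5.pkl','wb'));print(tip(),arm.get_state()['tcp_rot'])
f=w['frame'];g=cv2.cvtColor(f,cv2.COLOR_RGB2GRAY);hsv=cv2.cvtColor(f,cv2.COLOR_RGB2HSV)
u,v=proj(w,[.631,-.283,.029]);u0,v0=int(u)-60,int(v)-60
c=cv2.HoughCircles(cv2.resize(g,None,fx=4,fy=4,interpolation=cv2.INTER_CUBIC)[max(0,v0*4):v0*4+480,u0*4:u0*4+480],cv2.HOUGH_GRADIENT,1,60,param1=100,param2=18,minRadius=18,maxRadius=40)
v0=max(0,v0)
for a,b,r in c[0]:
    a=(a+.5)/4-.5+u0;b=(b+.5)/4-.5+v0;print('circ',a.round(1),b.round(1),r/4,(onz(w,a,b,.029)*1000).round(1))
# blue bolts
m=cv2.inRange(hsv,(100,90,60),(130,255,255));n,l,st,ce=cv2.connectedComponentsWithStats(m)
for i in range(1,n):
    if st[i,4]>3: print('blue',st[i,4],ce[i].round(1),(onz(w,*ce[i],.020)*1000).round(1))
cv2.imwrite('pics/w5.png',cv2.resize(f,(800,600),interpolation=cv2.INTER_CUBIC)[:,:,::-1])
```

```text
[ 0.6183596  -0.15119182  0.24669477] [ 1.20884998  1.2180872  -1.21010537]
circ 400.0 130.0 6.025 [ 654.  -305.2   29. ]
circ 396.0 168.2 6.65 [ 611.8 -306.1   29. ]
circ 352.2 129.8 6.025 [ 654.1 -253.7   29. ]
circ 350.0 167.5 6.15 [ 612.5 -254.7   29. ]
circ 414.0 116.2 4.5875 [ 668.5 -318.3   29. ]
circ 366.8 115.5 6.875 [ 669.1 -267.8   29. ]
blue 15 [184.5  90.5] [694.2 -72.5  20. ]
blue 15 [187.1 135.4] [646.4 -72.4  20. ]
```

View pics/w5.png

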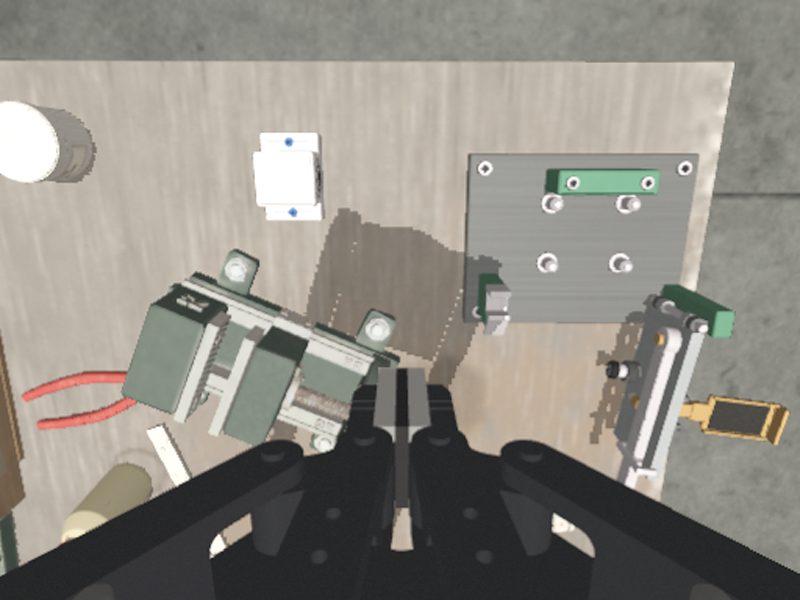

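Wrist view: the gate is open, with the lever at (740,415). The block is at (290,175) with its blue bolts at (289,142) and (293,212), and the stud bases are at (548,263), (620,264), (552,203) and (627,203). The two views agree on the stud bases at plate level (z=0.012, spacing about 44 x 54 mm): nest (0.631,-0.286), block (0.670,-0.073), both at yaw about 0.

Run:
```python
from h import *
t=tip(); a=[.670,-.073,.115]
rows([(p,0,0) for p in line(t,a,5)]+[(p,0,0) for p in line(a,[.670,-.073,.010],5)])
```

```text
rot [[0.002, -0.005, 0.006], [0.0, 0.0, 0.0], [0.0, 0.0, 0.0], [0.0, 0.0, 0.0], [0.0, 0.0, 0.0], [0.0, 0.0, 0.0], [0.0, 0.0, 0.0], [0.0, 0.0, 0.0], [0.0, 0.0, 0.0], [0.0, 0.0, 0.0]]
xyz [[26.5, 10.0, -16.0], [26.0, 10.5, -15.5], [26.5, 10.0, -15.5], [26.5, 10.5, -16.0], [26.0, 10.5, -15.5], [21.0, 0.0, 0.0], [21.0, 0.0, 0.0], [21.0, 0.0, 0.0], [21.0, 0.0, 0.0], [21.0, 0.0, 0.0]]
```

Call:
apply_moves --rotation '[[0.002,-0.005,0.006],[0,0,0],[0,0,0],[0,0,0],[0,0,0],[0,0,0],[0,0,0],[0,0,0]]' --xyz '[[26.5,10,-16],[26,10.5,-15.5],[26.5,10,-15.5],[26.5,10.5,-16],[26,10.5,-15.5],[0,0,0],[0,0,0],[0,0,0]]' --gripper '[1,1,1,1,1,1,1,1]'

```text
clock: 12.7
position: [0.6713, -0.0736, 0.1902]
tcp_rot: [1.211, 1.206, -1.209]
wrist_force: [0.3, 0.6, 1.2]
gripper_width: 1.001
```

Call:
apply_moves --rotation '[[0,0,0],[0,0,0],[0,0,0],[0,0,0],[0,0,0],[0,0,0],[0,0,0]]' --xyz '[[21,0,0],[21,0,0],[21,0,0],[21,0,0],[11,0,0],[8,0,0],[0,0,0]]' --gripper '[1,1,1,1,1,1,1]'

```text
clock: 13.4
position: [0.6708, -0.0728, 0.0855]
tcp_rot: [1.211, 1.208, -1.211]
wrist_force: [0.1, 0.4, -0.7]
gripper_width: 0.999
```

Call:
apply_moves --rotation '[[0,0,0],[0,0,0],[0,0,0],[0,0,0],[0,0,0],[0,0,0],[0,0,0],[0,0,0]]' --xyz '[[0,0,0],[0,0,0],[0,0,0],[0,0,0],[0,0,0],[0,0,0],[0,0,0],[0,0,0]]' --gripper '[0.6,0.5,0.4,0.3,0.3,0.3,0.3,0.3]' --force 40

```text
clock: 14.2
position: [0.6717, -0.0725, 0.0867]
tcp_rot: [1.211, 1.206, -1.209]
wrist_force: [-0.6, -0.6, 6.8]
gripper_width: 0.457
```

Call:
apply_moves --rotation '[[0,0,0],[0,0,0],[0,0,0],[0,0,0],[0,0,0]]' --xyz '[[-3,0,0],[-15,0,0],[-25,0,0],[-25,0,0],[-12,0,0]]' --gripper '[0.3,0.3,0.3,0.3,0.3]'

```text
clock: 14.7
position: [0.672, -0.0725, 0.1691]
tcp_rot: [1.212, 1.205, -1.208]
wrist_force: [-0.6, -0.3, -1.1]
gripper_width: 0.46
```

Call:
apply_moves --rotation '[[0,0,0],[0,0,0],[0,0,0],[0,0,0],[0,0,0],[0,0,0],[0,0,0],[0,0,0],[0,0,0],[0,0,0]]' --xyz '[[0,-2,12],[0,-4,25],[0,-6,30],[0,-6,30],[0,-6,30],[0,-6,30],[0,-6,26],[0,-4,20],[0,-1,10],[0,0,0]]' --gripper '[0.3,0.3,0.3,0.3,0.3,0.3,0.3,0.3,0.3,0.3]'

```text
clock: 15.7
position: [0.6289, -0.2866, 0.1648]
tcp_rot: [1.212, 1.208, -1.212]
wrist_force: [-0.5, 0.6, -1.6]
gripper_width: 0.462
```

Run:
```python
from h import *
s=arm.get_state();print(s['position'],s['tcp_rot'],s['wrist_force'],s['gripper_width'])
w=viewer.grab_frame('wrist');f=viewer.grab_frame('scene');g=viewer.grab_frame('side')
p=s['position']+np.array([0,0,-.07]);L=[]
for x in(f,g):
    u,v=map(int,proj(x,p));L.append(cv2.resize(x['frame'][v-45:v+45,u-45:u+45],(300,300),interpolation=cv2.INTER_CUBIC))
# overlay nest prediction in wrist
im=w['frame'].copy()
cv2.imwrite('pics/w6.png',np.hstack([cv2.resize(im[60:360,100:420],(320,300))]+L[:1]+L[1:])[:,:480+440,::-1][:,:800] if False else np.vstack([cv2.resize(im[:300],(600,352)),np.hstack([cv2.resize(q,(300,240)) for q in L])])[:,:,::-1])
```

```text
[ 0.62889704 -0.28660273  0.16475926] [ 1.21172245  1.20784607 -1.21193015] [-0.49949844  0.56674013 -1.56887958] 0.461570363559879
```

View pics/w6.png

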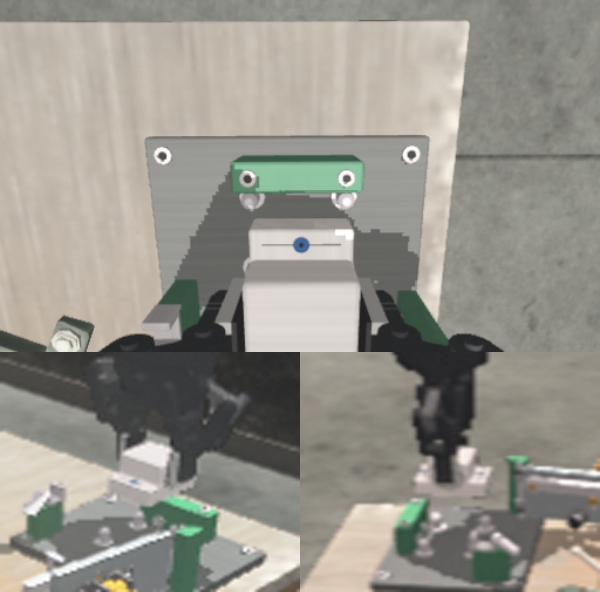

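The block is held level and squarely, ahead of the two rear studs at (252,200) and (346,200). The stud midline is at column 299, the bolt at 301, so I shift about 0.8 mm towards +y and lower.

Call:
apply_moves --rotation '[[0,0,0],[0,0,0],[0,0,0],[0,0,0],[0,0,0],[0,0,0],[0,0,0]]' --xyz '[[0,1.5,-0.8],[10,0,0],[15,0,0],[15,0,0],[10,0,0],[8,0,0],[0,0,0]]' --gripper '[0.3,0.3,0.3,0.3,0.3,0.3,0.3]'

```text
clock: 16.55
position: [0.63, -0.284, 0.1051]
tcp_rot: [1.21, 1.211, -1.212]
wrist_force: [0.2, 0.7, -3.0]
gripper_width: 0.462
```

Call:
apply_moves --rotation '[[0,0,0],[0,0,0],[0,0,0],[0,0,0]]' --xyz '[[2,0,0],[2,0,0],[1,0,0],[0,0,0]]' --gripper '[0.3,0.3,0.3,0.3]'

```text
clock: 16.95
position: [0.6312, -0.2846, 0.1028]
tcp_rot: [1.211, 1.207, -1.21]
wrist_force: [0.1, -0.1, -1.9]
gripper_width: 0.457
```

Call:
apply_moves --rotation '[[0,0,0],[0,0,0]]' --xyz '[[1,0,0],[0,0,0]]' --gripper '[0.3,0.3]'

```text
clock: 17.15
position: [0.6311, -0.2845, 0.1016]
tcp_rot: [1.211, 1.208, -1.21]
wrist_force: [0.2, -0.4, -2.1]
gripper_width: 0.458
```

Call:
apply_moves --rotation '[[0,0,0],[0,0,0],[0,0,0]]' --xyz '[[0,-1,1],[1,0,0],[0,0,0]]' --gripper '[0.3,0.3,0.3]'

```text
clock: 17.45
position: [0.6299, -0.2855, 0.1004]
tcp_rot: [1.211, 1.208, -1.21]
wrist_force: [-0.2, -0.1, -2.6]
gripper_width: 0.46
```

Call:
apply_moves --rotation '[[0,0,0],[0,0,0]]' --xyz '[[1,0,0],[0,0,0]]' --gripper '[0.3,0.3]'

```text
clock: 17.65
position: [0.6299, -0.2855, 0.0993]
tcp_rot: [1.211, 1.208, -1.21]
wrist_force: [-0.3, -0.4, -2.8]
gripper_width: 0.459
```

Call:
apply_moves --rotation '[[0,0,0],[0,0,0]]' --xyz '[[1,0,0],[0,0,0]]' --gripper '[0.3,0.3]'

```text
clock: 17.85
position: [0.6302, -0.2855, 0.0987]
tcp_rot: [1.211, 1.208, -1.21]
wrist_force: [-0.5, 0.5, -0.8]
gripper_width: 0.462
```

Call:
apply_moves --rotation '[[0,0,0],[0,0,0]]' --xyz '[[1,0,0],[0,0,0]]' --gripper '[0.3,0.3]'

```text
clock: 18.05
position: [0.6303, -0.2856, 0.0987]
tcp_rot: [1.21, 1.207, -1.21]
wrist_force: [-3.9, 1.9, 6.6]
gripper_width: 0.46
```

The block bottomed at 0.0987, exactly the predicted height of the nest floor. Release and rise.

Call:
apply_moves --rotation '[[0,0,0],[0,0,0],[0,0,0],[0,0,0],[0,0,0],[0,0,0],[0,0,0],[0,0,0]]' --xyz '[[-1,0,0],[0,0,0],[0,0,0],[0,0,0],[-10,0,0],[-20,0,0],[-30,0,0],[-30,0,0]]' --gripper '[0.5,0.6,0.7,0.7,0.7,0.7,0.7,0.7]'

```text
clock: 18.85
position: [0.6298, -0.2854, 0.1897]
tcp_rot: [1.211, 1.209, -1.21]
wrist_force: [0.7, -0.5, 0.5]
gripper_width: 0.697
```

Run:
```python
from h import *
s=arm.get_state();print(s['position'],s['wrist_force'],s['q'].round(2))
w=viewer.grab_frame('wrist');f=w['frame'];hsv=cv2.cvtColor(f,cv2.COLOR_RGB2HSV)
m=cv2.inRange(hsv,(100,90,60),(130,255,255));n,l,st,ce=cv2.connectedComponentsWithStats(m)
for i in range(1,n):
    if st[i,4]>5: print('blue',st[i,4],ce[i].round(1),(onz(w,*ce[i],.032)*1000).round(1))
g=viewer.grab_frame('side')
# gate state: leaf free edge & hinge pins seen in side: known crop
cv2.imwrite('pics/w7.png',np.vstack([cv2.resize(f[:300],(600,352)),cv2.resize(g['frame'][135:210,180:330],(480,240))[:, :].copy() if 0 else cv2.resize(g['frame'][130:206,180:350],(600,248))])[:,:,::-1])
```

```text
[ 0.62975293 -0.2853726   0.18969238] [ 0.6729906  -0.50223515  0.5189289 ] [-0.5   0.45  1.32  0.    1.37  1.07]
blue 45 [257.2 166.6] [ 652.8 -286.1   32. ]
```

The block is released with its bolt at (0.653,-0.286), so it is centred at about (0.628,-0.286), a couple of mm short of the stop, as allowed. Next I measure the gate angle from the earlier wrist frame, where both gate and lever are visible, and plan the push.

```bash
cat >> h.py <<'E'
def gp(th,x,y,z):
    c,s=np.cos(th),np.sin(th); return np.array([H[0]+c*x-s*y,H[1]+s*x+c*y,z])
E
python3 - <<'E'
from h import *
import pickle
w=pickle.load(open('f5.pkl','rb'))
P=lambda u,v,z: onz(w,(u+.5)/1.5625-.5,(v+.5)/1.5625-.5,z)
T=P(738,418,.053); print('thumb',T,'theta',np.arctan2(*(T[:2]-H)[::-1])-np.arctan2(.068,-.0615), np.hypot(*(T[:2]-H)))
a,b=P(697,335,.078),P(662,470,.078); print('leaf outer top edge',a,b,np.arctan2(-(b-a)[0],(b-a)[1]))
a,b=P(706,402,.053),P(773,406,.053); print('thumb edge',a,b)
h=P(697,326,.08);print('pin',h)
s=arm.get_state()
T0=gp(1.5,-.055,.102,.14); t=tip(); print('start over',T0)
L1=line(t,T0,21)
rows([(p,3.07*(i+1)/21,0) for i,p in enumerate(L1)])
E
```

```text
thumb [ 0.50210644 -0.39634013  0.053     ] theta -4.823812178270686 0.09473726512863238
leaf outer top edge [ 0.57527847 -0.34097453  0.078     ] [ 0.47502438 -0.33311793  0.078     ] 1.492589274040947
thumb edge [ 0.51483957 -0.37098438  0.053     ] [ 0.51196979 -0.41964774  0.053     ]
pin [ 0.5820802  -0.33876529  0.08      ]
start over [ 0.47336497 -0.38864703  0.14      ]
rot [[-0.148, 0.006, -0.009], [-0.146, 0.0, 0.0], [-0.146, 0.0, 0.0], [-0.146, 0.0, 0.0], [-0.147, 0.0, 0.0], [-0.146, 0.0, 0.0], [-0.146, 0.0, 0.0], [-0.146, 0.0, 0.0], [-0.146, 0.0, 0.0], [-0.147, 0.0, 0.0], [-0.146, 0.0, 0.0], [-0.146, 0.0, 0.0], [-0.146, 0.0, 0.0], [-0.146, 0.0, 0.0], [-0.146, 0.0, 0.0], [-0.147, 0.0, 0.0], [-0.146, 0.0, 0.0], [-0.146, 0.0, 0.0], [-0.146, 0.0, 0.0], [-0.146, 0.0, 0.0], [-0.147, 0.0, 0.0]]
xyz [[-1.0, -7.0, 5.0], [-0.5, -8.0, 4.0], [-1.0, -9.0, 2.5], [-1.0, -9.0, 1.0], [-0.5, -9.0, 0.0], [-1.0, -8.5, -1.5], [-0.5, -8.5, -3.0], [-1.0, -8.5, -4.0], [-1.0, -7.0, -5.0], [-0.5, -7.0, -6.5], [-1.0, -5.5, -7.0], [-1.0, -4.5, -7.5], [-0.5, -3.5, -8.5], [-1.0, -2.0, -8.5], [-1.0, -0.5, -9.0], [-0.5, 0.5, -9.5], [-1.0, 1.5, -8.5], [-0.5, 3.0, -8.5], [-1.0, 4.5, -8.0], [-1.0, 5.5, -7.0], [-0.5, 6.5, -6.5]]
```

Call:
apply_moves --rotation '[[-0.147,0,0],[-0.146,0,0],[-0.146,0,0],[-0.146,0,0],[-0.147,0,0],[-0.146,0,0],[-0.146,0,0],[-0.146,0,0],[-0.146,0,0],[-0.147,0,0]]' --xyz '[[-8,-7,5],[-6,-8,4],[-6,-9,2.5],[-1,-9,1],[-0.5,-9,0],[-1,-8.5,-1.5],[-0.5,-8.5,-3],[-1,-8.5,-4],[-1,-7,-5],[-0.5,-7,-6.5]]' --gripper '[0.7,0.5,0.2,0,0,0,0,0,0,0]'

```text
clock: 19.95
position: [0.5538, -0.3343, 0.2141]
tcp_rot: [0.081, 1.569, -0.081]
wrist_force: [0.2, 0.3, 0.7]
gripper_width: 0.001
```

Call:
apply_moves --rotation '[[-0.146,0,0],[-0.146,0,0],[-0.146,0,0],[-0.146,0,0],[-0.146,0,0],[-0.147,0,0],[-0.146,0,0],[-0.146,0,0],[-0.146,0,0],[-0.146,0,0]]' --xyz '[[-1,-5.5,-7],[-1,-4.5,-7.5],[-0.5,-3.5,-8.5],[-1,-2,-8.5],[-1,-0.5,-9],[-0.5,0.5,-9.5],[-1,1.5,-8.5],[-0.5,3,-8.5],[-1,4.5,-8],[-1,5.5,-7]]' --gripper '[0,0,0,0,0,0,0,0,0,0]'

```text
clock: 20.95
position: [0.4777, -0.3822, 0.2225]
tcp_rot: [-1.051, 1.302, 1.05]
wrist_force: [-0.4, -0.3, -0.8]
gripper_width: 0.005
```

Run:
```python
from h import *
s=arm.get_state();print(s['wrist_force'],s['q'].round(2),tip())
a=gp(1.48,-.05,.102,.056); b=gp(1.48,-.022,.102,.056)
up=a.copy();up[2]=.12
rows([(p,3.05,0) for p in line(tip(),up,3)+line(up,a,4)+line(a,b,3)])
```

```text
[-0.44912213 -0.28600237 -0.83952324] [-0.76  0.21  1.55  0.    1.38 -2.12] [ 0.47776139 -0.38216361  0.14952279]
rot [[-0.122, 0.0, 0.0], [0.0, 0.0, 0.0], [0.0, 0.0, 0.0], [0.0, 0.0, 0.0], [0.0, 0.0, 0.0], [0.0, 0.0, 0.0], [0.0, 0.0, 0.0], [0.0, 0.0, 0.0], [0.0, 0.0, 0.0], [0.0, 0.0, 0.0]]
xyz [[10.0, 1.5, 0.0], [9.5, 2.0, 0.0], [10.0, 1.5, 0.0], [16.0, 0.0, 0.0], [16.0, 0.0, 0.0], [16.0, 0.0, 0.0], [16.0, 0.0, 0.0], [0.0, 0.0, 9.5], [0.0, 0.0, 9.0], [0.0, 0.0, 9.5]]
```

Call:
apply_moves --rotation '[[-0.122,0,0],[0,0,0],[0,0,0],[0,0,0],[0,0,0],[0,0,0],[0,0,0],[0,0,0]]' --xyz '[[10,1.5,0],[9.5,2,0],[10,1.5,0],[16,0,0],[16,0,0],[16,0,0],[16,0,0],[0,0,0]]' --gripper '[0,0,0,0,0,0,0,0]'

```text
clock: 21.75
position: [0.4718, -0.3799, 0.125]
tcp_rot: [-1.133, 1.254, 1.141]
wrist_force: [-1.8, 0.9, -0.2]
gripper_width: 0.001
```

Run:
```python
from h import *
s=arm.get_state();print(s['wrist_force'],tip())
c,si=np.cos(1.48),np.sin(1.48);d=tip()[:2]-H;print('gate frame x,y mm',(c*d[0]+si*d[1])*1000,(-si*d[0]+c*d[1])*1000)
P=line(tip(),gp(1.48,-.0185,.101,.056),6)
T=[(p,3.05,0) for p in P]
for i in range(4):
    th=1.48-.04*(i+1); T.append((gp(th,-.0185,.101,.056),th+np.pi/2,0))
rows(T,rd=.1)
```

```text
[-1.79600692  0.94727426 -0.23947076] [ 0.47152369 -0.37961822  0.05201306]
gate frame x,y mm -48.20419461097911 103.53201994980664
rot [[-0.006, 0.003, -0.004], [0.0, 0.0, 0.0], [0.0, 0.0, 0.0], [0.0, 0.0, 0.0], [0.0, 0.0, 0.0], [0.0, 0.0, 0.0], [0.039, 0.0, 0.0], [0.04, 0.0, 0.0], [0.04, 0.0, 0.0], [0.04, 0.0, 0.0]]
xyz [[-0.6000000000000001, -0.1, 5.2], [-0.7000000000000001, -0.4, 5.0], [-0.7000000000000001, -0.4, 4.9], [-0.6000000000000001, -0.5, 5.0], [-0.7000000000000001, -0.4, 4.9], [-0.7000000000000001, -0.4, 5.0], [0.0, 0.7000000000000001, 4.0], [0.0, 0.6000000000000001, 4.1000000000000005], [0.0, 0.7000000000000001, 4.0], [0.0, 0.6000000000000001, 4.1000000000000005]]
```

Call:
apply_moves --rotation '[[0,0,0],[0,0,0],[0,0,0],[0,0,0],[0,0,0],[0,0,0],[0.04,0,0],[0.04,0,0],[0.04,0,0],[0.04,0,0]]' --xyz '[[-0.6,-0.4,5],[-0.7,-0.4,5],[-0.7,-0.4,5],[-0.6,-0.4,5],[-0.7,-0.4,5],[-0.7,-0.4,5],[0,0.7,4],[0,0.7,4],[0,0.7,4],[0,0.7,4]]' --gripper '[0,0,0,0,0,0,0,0,0,0]'

```text
clock: 22.75
position: [0.4783, -0.3354, 0.1332]
tcp_rot: [-1.017, 1.321, 1.015]
wrist_force: [-1.2, -1.3, -0.4]
gripper_width: 0.002
```

```bash
cat >> h.py <<'E'
def where():
    s=arm.get_state();Rc=R.from_rotvec(s['tcp_rot']).as_matrix();th=np.arctan2(Rc[0,2],-Rc[1,2])-np.pi/2
    if th<-3: th+=2*np.pi
    c,si=np.cos(th),np.sin(th);d=tip()[:2]-H;f=s['wrist_force']
    print('tool th',th.round(3),'gx,gy mm',((c*d[0]+si*d[1])*1000).round(1),((-si*d[0]+c*d[1])*1000).round(1),'z',tip()[2].round(4),'F in gate',(c*f[0]+si*f[1]).round(1),(-si*f[0]+c*f[1]).round(1),f[2].round(1)); return th
def close(th1,n,gx=-.0185,gy=.101,z=.056):
    th0=where(); rows([(gp(t,gx,gy,z),t+np.pi/2,0) for t in np.linspace(th0,th1,n+1)[1:]],rd=.1)
E
python3 - <<'E'
from h import *
close(.9,9)
f=viewer.grab_frame('side');cv2.imwrite('pics/a.png',f['frame'][:,:,::-1])
# leaf angle from side: project hypotheses of free-edge top corner for info
for th in (1.48,1.4,1.32,1.25): print(th,np.round(proj(f,gp(th,.004,.114,.078)),1))
hsv=cv2.cvtColor(f['frame'],cv2.COLOR_RGB2HSV);m=cv2.inRange(hsv,(15,150,120),(28,255,255))[130:200,230:340];n,l,st,ce=cv2.connectedComponentsWithStats(m);print([(st[i],ce[i]) for i in range(1,n) if st[i,4]>10])
E
```

```text
tool th 1.312 gx,gy mm -20.4 98.7 z 0.0602 F in gate -1.5 0.8 -0.4
rot [[0.046, -0.001, 0.001], [0.046, 0.0, 0.0], [0.045, 0.0, 0.0], [0.046, 0.0, 0.0], [0.046, 0.0, 0.0], [0.046, 0.0, 0.0], [0.045, 0.0, 0.0], [0.046, 0.0, 0.0], [0.046, 0.0, 0.0]]
xyz [[4.2, 3.0, 6.5], [0.0, 0.7000000000000001, 4.7], [0.0, 0.8, 4.6000000000000005], [0.0, 0.7000000000000001, 4.7], [0.0, 0.7000000000000001, 4.6000000000000005], [0.0, 0.8, 4.6000000000000005], [0.0, 0.7000000000000001, 4.7], [0.0, 0.8, 4.6000000000000005], [0.0, 0.7000000000000001, 4.7]]
1.48 [284.3 152.5]
1.4 [283.6 154. ]
1.32 [282.6 155.4]
1.25 [281.5 156.6]
[]
```

Call:
apply_moves --rotation '[[0.045,0,0],[0.046,0,0],[0.045,0,0],[0.046,0,0],[0.046,0,0],[0.046,0,0],[0.045,0,0],[0.046,0,0],[0.046,0,0]]' --xyz '[[1,1.7,5],[1,1.5,4.8],[1,1.2,4.6],[1,0.8,4.7],[0,0.7,4.6],[0,0.8,4.6],[0,0.7,4.7],[0,0.8,4.6],[0,0.7,4.7]]' --gripper '[0,0,0,0,0,0,0,0,0]'

```text
clock: 23.7
position: [0.4878, -0.2939, 0.1291]
tcp_rot: [-0.704, 1.454, 0.703]
wrist_force: [-2.1, -1.5, 0.2]
gripper_width: 0.002
```

Run:
```python
from h import *
close(.45,10)
f=viewer.grab_frame('side');cv2.imwrite('pics/b.png',f['frame'][:,:,::-1])
```

```text
tool th 0.901 gx,gy mm -19.7 100.7 z 0.0561 F in gate -2.5 0.7 0.2
rot [[0.045, 0.0, 0.0], [0.045, 0.0, 0.0], [0.045, 0.0, 0.0], [0.046, 0.0, 0.0], [0.045, 0.0, 0.0], [0.045, 0.0, 0.0], [0.045, 0.0, 0.0], [0.045, 0.0, 0.0], [0.045, 0.0, 0.0], [0.045, 0.0, 0.0]]
xyz [[0.1, 1.0, 5.7], [-0.1, 0.7000000000000001, 4.6000000000000005], [0.0, 0.7000000000000001, 4.6000000000000005], [0.0, 0.8, 4.5], [0.0, 0.7000000000000001, 4.6000000000000005], [0.0, 0.7000000000000001, 4.6000000000000005], [0.0, 0.8, 4.6000000000000005], [0.0, 0.7000000000000001, 4.6000000000000005], [0.0, 0.7000000000000001, 4.5], [0.0, 0.8, 4.6000000000000005]]
```

Call:
apply_moves --rotation '[[0.045,0,0],[0.045,0,0],[0.045,0,0],[0.046,0,0],[0.045,0,0],[0.045,0,0],[0.045,0,0],[0.045,0,0],[0.045,0,0],[0.045,0,0]]' --xyz '[[0,1,4.8],[0,0.7,4.6],[0,0.7,4.6],[0,0.8,4.5],[0,0.7,4.6],[0,0.7,4.6],[0,0.8,4.6],[0,0.7,4.6],[0,0.7,4.5],[0,0.8,4.6]]' --gripper '[0,0,0,0,0,0,0,0,0,0]'

```text
clock: 24.75
position: [0.5176, -0.2586, 0.1287]
tcp_rot: [-0.354, 1.542, 0.354]
wrist_force: [-1.2, 0.3, -0.0]
gripper_width: 0.001
```

Run:
```python
from h import *
close(.25,8)
f=viewer.grab_frame('scene');g=viewer.grab_frame('side');t=tip();L=[]
for x in(f,g):
    u,v=map(int,proj(x,t+[.05,-.03,0]));L.append(cv2.resize(x['frame'][v-50:v+50,u-50:u+50],(400,400),interpolation=cv2.INTER_CUBIC))
cv2.imwrite('pics/c.png',np.hstack(L)[:,:,::-1])
```

```text
tool th 0.451 gx,gy mm -19.3 100.9 z 0.0557 F in gate -0.9 0.8 -0.0
rot [[0.025, 0.0, 0.0], [0.025, 0.0, 0.0], [0.026, 0.0, 0.0], [0.025, 0.0, 0.0], [0.025, 0.0, 0.0], [0.025, 0.0, 0.0], [0.025, 0.0, 0.0], [0.025, 0.0, 0.0]]
xyz [[-0.30000000000000004, 0.5, 3.3000000000000003], [0.0, 0.5, 2.6], [0.0, 0.4, 2.5], [0.0, 0.4, 2.6], [0.0, 0.5, 2.5], [0.0, 0.4, 2.6], [0.0, 0.4, 2.5], [0.0, 0.5, 2.6]]
```

Call:
apply_moves --rotation '[[0.025,0,0],[0.025,0,0],[0.025,0,0],[0.025,0,0],[0.025,0,0],[0.025,0,0],[0.025,0,0],[0.025,0,0]]' --xyz '[[0,0.5,2.6],[0,0.5,2.6],[0,0.4,2.5],[0,0.4,2.6],[0,0.5,2.5],[0,0.4,2.6],[0,0.4,2.5],[0,0.5,2.6]]' --gripper '[0,0,0,0,0,0,0,0]'

```text
clock: 25.65
position: [0.536, -0.2481, 0.1289]
tcp_rot: [-0.196, 1.562, 0.196]
wrist_force: [-1.3, 1.0, 0.1]
gripper_width: -0.001
```

Run:
```python
from h import *
close(.11,10)
```

```text
tool th 0.249 gx,gy mm -18.7 100.6 z 0.0559 F in gate -1.0 1.3 0.1
rot [[0.014, 0.0, 0.0], [0.014, 0.0, 0.0], [0.014, 0.0, 0.0], [0.014, 0.0, 0.0], [0.014, 0.0, 0.0], [0.014, 0.0, 0.0], [0.014, 0.0, 0.0], [0.014, 0.0, 0.0], [0.014, 0.0, 0.0], [0.013, 0.0, 0.0]]
xyz [[-0.1, 0.6000000000000001, 1.7000000000000002], [0.0, 0.30000000000000004, 1.4000000000000001], [0.0, 0.2, 1.4000000000000001], [0.0, 0.30000000000000004, 1.4000000000000001], [0.0, 0.2, 1.4000000000000001], [0.0, 0.30000000000000004, 1.4000000000000001], [0.0, 0.2, 1.4000000000000001], [0.0, 0.30000000000000004, 1.4000000000000001], [0.0, 0.2, 1.5], [0.0, 0.30000000000000004, 1.4000000000000001]]
```

Call:
apply_moves --rotation '[[0.014,0,0],[0.014,0,0],[0.014,0,0],[0.014,0,0],[0.014,0,0],[0.014,0,0],[0.014,0,0],[0.014,0,0],[0.014,0,0],[0.014,0,0]]' --xyz '[[0,0.5,1.5],[0,0.3,1.4],[0,0.2,1.4],[0,0.3,1.4],[0,0.2,1.4],[0,0.3,1.4],[0,0.2,1.4],[0,0.3,1.4],[0,0.2,1.4],[0,0.3,1.4]]' --gripper '[0,0,0,0,0,0,0,0,0,0]'

```text
clock: 26.65
position: [0.5489, -0.2428, 0.1289]
tcp_rot: [-0.087, 1.569, 0.087]
wrist_force: [-4.0, 0.5, 1.3]
gripper_width: -0.002
```

Run:
```python
from h import *
close(.04,10)
```

```text
tool th 0.11 gx,gy mm -19.2 100.9 z 0.0559 F in gate -4.0 1.0 1.3
rot [[0.007, 0.0, 0.0], [0.007, 0.0, 0.0], [0.007, 0.0, 0.0], [0.007, 0.0, 0.0], [0.007, 0.0, 0.0], [0.007, 0.0, 0.0], [0.007, 0.0, 0.0], [0.007, 0.0, 0.0], [0.007, 0.0, 0.0], [0.007, 0.0, 0.0]]
xyz [[-0.1, 0.2, 1.3], [0.0, 0.1, 0.8], [0.0, 0.1, 0.7000000000000001], [0.0, 0.2, 0.7000000000000001], [0.0, 0.1, 0.7000000000000001], [0.0, 0.1, 0.7000000000000001], [0.0, 0.1, 0.7000000000000001], [0.0, 0.2, 0.7000000000000001], [0.0, 0.1, 0.7000000000000001], [0.0, 0.1, 0.7000000000000001]]
```

Force is now about 4 N (ramp and plunger). Continuing slowly.

Call:
apply_moves --rotation '[[0.007,0,0],[0.007,0,0],[0.007,0,0],[0.007,0,0],[0.007,0,0],[0.007,0,0],[0.007,0,0],[0.007,0,0],[0.007,0,0],[0.007,0,0]]' --xyz '[[0,0.1,0.8],[0,0.1,0.8],[0,0.1,0.7],[0,0.1,0.7],[0,0.1,0.7],[0,0.1,0.7],[0,0.1,0.7],[0,0.1,0.7],[0,0.1,0.7],[0,0.1,0.7]]' --gripper '[0,0,0,0,0,0,0,0,0,0]'

```text
clock: 27.65
position: [0.5562, -0.241, 0.1288]
tcp_rot: [-0.032, 1.57, 0.032]
wrist_force: [-3.9, 1.7, -0.2]
gripper_width: 0.0
```

Call:
apply_moves --rotation '[[0.006,0,0],[0.006,0,0],[0.006,0,0],[0.006,0,0],[0,0,0]]' --xyz '[[0,0,0.6],[0,0,0.6],[0,0,0.6],[0,0,0.6],[0,0,0]]' --gripper '[0,0,0,0,0]'

```text
clock: 28.15
position: [0.5586, -0.2412, 0.1288]
tcp_rot: [-0.014, 1.57, 0.013]
wrist_force: [-2.9, 1.4, -0.8]
gripper_width: -0.002
```

Run:
```python
from h import *
close(-.01,8)
```

```text
tool th 0.017 gx,gy mm -18.7 100.1 z 0.0558 F in gate -2.9 1.5 -0.8
rot [[0.003, 0.0, 0.0], [0.004, 0.0, 0.0], [0.003, 0.0, 0.0], [0.004, 0.0, 0.0], [0.003, 0.0, 0.0], [0.003, 0.0, 0.0], [0.004, 0.0, 0.0], [0.003, 0.0, 0.0]]
xyz [[-0.2, 0.9, 0.5], [0.0, 0.1, 0.4], [0.0, 0.0, 0.30000000000000004], [0.0, 0.1, 0.4], [0.0, 0.1, 0.30000000000000004], [0.0, 0.0, 0.30000000000000004], [0.0, 0.1, 0.4], [0.0, 0.0, 0.30000000000000004]]
```

Call:
apply_moves --rotation '[[0.004,0,0],[0.003,0,0],[0.004,0,0],[0.003,0,0],[0,0,0]]' --xyz '[[0,0,0.5],[0,0,0.4],[0,0,0.4],[0,0,0.4],[0,0,0]]' --gripper '[0,0,0,0,0]'

```text
clock: 28.65
position: [0.5603, -0.2412, 0.1289]
tcp_rot: [-0.003, 1.57, 0.003]
wrist_force: [-3.3, 2.2, -1.2]
gripper_width: -0.002
```

Call:
apply_moves --rotation '[[0,0,0],[0,0,0],[0,0,0]]' --xyz '[[0,0,0.5],[0,0,0.5],[0,0,0]]' --gripper '[0,0,0]'

```text
clock: 28.95
position: [0.5613, -0.2411, 0.1289]
tcp_rot: [-0.003, 1.57, 0.003]
wrist_force: [-3.1, 1.2, -0.8]
gripper_width: 0.004
```

Call:
apply_moves --rotation '[[0,0,0],[0,0,0],[0,0,0]]' --xyz '[[0,0,0.5],[0,0,0.5],[0,0,0]]' --gripper '[0,0,0]'

```text
clock: 29.25
position: [0.5623, -0.2411, 0.1289]
tcp_rot: [-0.003, 1.57, 0.003]
wrist_force: [-3.9, 2.6, -1.0]
gripper_width: 0.002
```

Call:
apply_moves --rotation '[[0,0,0],[0,0,0],[0,0,0]]' --xyz '[[0,0,0.5],[0,0,0.5],[0,0,0]]' --gripper '[0,0,0]'

```text
clock: 29.55
position: [0.5634, -0.2413, 0.129]
tcp_rot: [-0.003, 1.57, 0.002]
wrist_force: [-3.6, 1.8, -0.6]
gripper_width: -0.002
```

Call:
apply_moves --rotation '[[0,0,0],[0,0,0],[0,0,0]]' --xyz '[[0,0,0.5],[0,0,0.5],[0,0,0]]' --gripper '[0,0,0]'

```text
clock: 29.85
position: [0.5644, -0.2412, 0.129]
tcp_rot: [-0.003, 1.57, 0.003]
wrist_force: [-3.3, 1.4, -0.6]
gripper_width: 0.0
```

Call:
apply_moves --rotation '[[0,0,0],[0,0,0],[0,0,0]]' --xyz '[[0,0,0.5],[0,0,0.4],[0,0,0]]' --gripper '[0,0,0]'

```text
clock: 30.15
position: [0.5647, -0.2412, 0.129]
tcp_rot: [-0.003, 1.572, 0.003]
wrist_force: [-8.9, 2.0, 2.4]
gripper_width: 0.004
```

A hard stop at 0.5647 with 9 N. I back off and see whether the gate stays latched (contact force should vanish within about 1.5 mm of play).

Call:
apply_moves --rotation '[[0,0,0],[0,0,0],[0,0,0]]' --xyz '[[0,0,-1],[0,0,-1],[0,0,0]]' --gripper '[0,0,0]'

```text
clock: 30.45
position: [0.5634, -0.2414, 0.1292]
tcp_rot: [-0.003, 1.57, 0.002]
wrist_force: [-2.1, 2.0, -0.5]
gripper_width: -0.003
```

Call:
apply_moves --rotation '[[0,0,0],[0,0,0],[0,0,0],[0,0,0]]' --xyz '[[0,0,-1],[0,0,-1],[0,0,-1],[0,0,0]]' --gripper '[0,0,0,0]'

```text
clock: 30.85
position: [0.5604, -0.2413, 0.1293]
tcp_rot: [-0.003, 1.569, 0.002]
wrist_force: [0.5, -0.2, 0.3]
gripper_width: -0.003
```

Call:
apply_moves --rotation '[[0,0,0],[0,0,0],[0,0,0],[0,0,0],[0,0,0],[0,0,0],[0,0,0],[0,0,0],[0,0,0],[0,0,0]]' --xyz '[[0,0,-8],[0,0,-12],[0,0,-12],[-15,0,0],[-25,0,0],[-40,0,0],[-40,0,0],[-40,0,0],[0,-20,0],[0,-20,0]]' --gripper '[0,0,0,0,0,0,0,0,0,0]'

```text
clock: 31.85
position: [0.5293, -0.2822, 0.2922]
tcp_rot: [-0.006, 1.566, 0.001]
wrist_force: [-0.5, -0.9, -0.5]
gripper_width: 0.0
```

Run:
```python
from h import *
s=arm.get_state();print(s['position'],s['wrist_force'])
w=viewer.grab_frame('wrist');f=viewer.grab_frame('scene');g=viewer.grab_frame('side');C=np.array([.60,-.28,.04]);L=[]
for x in(f,g):
    u,v=map(int,proj(x,C));L.append(cv2.resize(x['frame'][max(0,v-40):v+40,u-52:u+52],(400,300),interpolation=cv2.INTER_CUBIC))
u,v=map(int,proj(w,C));print(u,v)
W=cv2.resize(w['frame'],(400,300),interpolation=cv2.INTER_AREA)
W2=cv2.resize(w['frame'][max(0,v-96):max(0,v-96)+192,max(0,u-128):max(0,u-128)+256],(400,300),interpolation=cv2.INTER_CUBIC)
cv2.imwrite('pics/end.png',np.vstack([np.hstack(L),np.hstack([W,W2])])[:,:,::-1])
```

```text
[ 0.52933961 -0.28222349  0.29222353] [-0.46647362 -0.92429306 -0.4999599 ]
327 168
```

View pics/end.png

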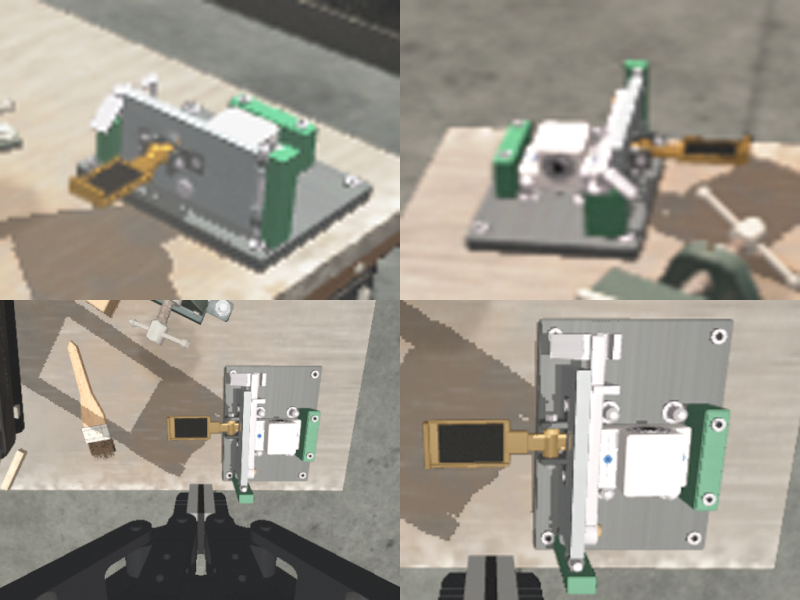

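The gate looks shut, with the block against the green stop, the lever back at rest and the brush undisturbed. As a numeric latch check, I compare the gate, bar and lever in the static views with the initial latched pictures.

Run:
```python
from h import *
import pickle
F=pickle.load(open('f0.pkl','rb'));F1=pickle.load(open('f1.pkl','rb'))
g=viewer.grab_frame('side');f=viewer.grab_frame('scene')
for nm,a,b,pts in(('side',F['side'],g,1),('scene',F1['scene'],f,1)):
    A=cv2.cvtColor(a['frame'],cv2.COLOR_RGB2GRAY).astype(np.float32);B=cv2.cvtColor(b['frame'],cv2.COLOR_RGB2GRAY).astype(np.float32)
    for lab,p,r in(('leaf free end',gp(0,0,.105,.07),8),('leaf mid top',gp(0,0,.06,.078),7),('catch/bar end',gp(0,.008,.118,.075),7),('thumb',np.array([.517,-.273,.053]),8),('ref hinge post',gp(0,0,-.005,.06),7)):
        u,v=map(int,proj(a,p)); s=(slice(v-r,v+r+1),slice(u-r,u+r+1))
        sh,_=cv2.phaseCorrelate(np.ascontiguousarray(A[s]),np.ascontiguousarray(B[s]))
        print(nm,lab,(u,v),'absdiff',np.abs(A[s]-B[s]).mean().round(1),'shift',np.round(sh,2))
w=viewer.grab_frame('wrist')
def E(u,v,z): 
    u=(u-400)*.64+199; v=(v-300)*.64+72; return onz(w,u,v,z)*1000
a,b=E(576,372,.078),E(568,545,.078);print('leaf',a.round(1),b.round(1),'theta',(a-b)[0]/-(a-b)[1])
a,b=E(540,322,.012),E(535,548,.012);print('plate',a.round(1),b.round(1),'yaw',(a-b)[0]/-(a-b)[1])
a,b=E(627,428,.052),E(688,428,.052);print('housing x',a.round(1),b.round(1)); a=E(687,470,.046);print('stop face',a.round(1)); print(E(608,459,.032))
```

```text
side leaf free end (240, 168) absdiff 17.0 shift [-0.54  0.09]
side leaf mid top (242, 158) absdiff 6.3 shift [0.07 0.24]
side catch/bar end (236, 169) absdiff 27.1 shift [0.1  0.94]
side thumb (264, 168) absdiff 17.5 shift [-0.33 -0.27]
side ref hinge post (246, 152) absdiff 2.4 shift [0.68 0.17]
scene leaf free end (297, 201) absdiff 5.2 shift [-0.08  0.23]
scene leaf mid top (311, 205) absdiff 6.4 shift [0.47 0.36]
scene catch/bar end (295, 196) absdiff 4.4 shift [0.62 0.73]
scene thumb (291, 221) absdiff 16.7 shift [0.19 0.13]
scene ref hinge post (331, 221) absdiff 2.2 shift [0.51 0.48]
leaf [ 571.6 -226.2   78. ] [ 571.8 -325.2   78. ] theta 0.001882804726448553
plate [ 557.6 -198.6   12. ] [ 558.6 -354.5   12. ] yaw 0.0066236947324325906
housing x [ 608.  -260.3   52. ] [ 644.5 -260.2   52. ]
stop face [ 649.1 -287.6   46. ]
[ 602.51895778 -283.84106033   32.        ]
```

Leaf angle is about 0.002 rad against the plate's 0.007, and the scene patches match the latched picture to within the reference shift. The housing-to-stop gap reads inconsistently, though, so I check it along pixel rows.

Run:
```python
from h import *
w=viewer.grab_frame('wrist');f=w['frame'];print(w['xyz'])
h=cv2.cvtColor(f,cv2.COLOR_RGB2HSV)
for v in (160,170,176,182):
    print(v,[f"{u}:{f[v,u,0]},{f[v,u,1]},{f[v,u,2]}" for u in range(340,408,2)])
grn=cv2.inRange(h,(60,80,40),(90,255,255));x,y=np.where(grn[130:210,360:420]);print('green cols',y.min()+360,y.max()+360,'rows',x.min()+130,x.max()+130)
for lab,p in(('housing rear top if home',[.649,-.286,.052]),('housing rear if 5 short',[.644,-.286,.052]),('housing front top home',[.613,-.286,.052]),('foot rear top',[.661,-.286,.030]),('stop face top',[.661,-.286,.046]),('bolt front home',[.6065,-.286,.032]),('stud RL base',[.653,-.259,.012]),('stop screw',[.671,-.262,.046])): print(lab,np.round(proj(w,p),1))
m=cv2.inRange(h,(100,90,60),(130,255,255));n,l,st,ce=cv2.connectedComponentsWithStats(m);print([ce[i].round(1) for i in range(1,n) if st[i,4]>3])
```

```text
[ 0.52636561 -0.21065047  0.35934937]
160 ['340:255,255,255', '342:212,205,201', '344:149,144,141', '346:149,143,140', '348:150,144,140', '350:147,142,138', '352:146,141,137', '354:150,144,141', '356:147,142,140', '358:139,135,131', '360:146,141,139', '362:136,131,129', '364:136,131,129', '366:135,131,128', '368:134,129,127', '370:139,134,132', '372:146,140,138', '374:155,149,146', '376:151,146,142', '378:155,149,145', '380:159,153,149', '382:192,187,183', '384:253,250,245', '386:255,255,255', '388:255,255,255', '390:156,154,148', '392:55,80,64', '394:53,78,62', '396:54,80,63', '398:92,135,108', '400:122,174,141', '402:139,194,160', '404:139,192,158', '406:137,191,157']
170 ['340:255,255,255', '342:222,220,215', '344:147,142,138', '346:146,140,137', '348:220,213,208', '350:255,255,255', '352:255,255,255', '354:255,255,255', '356:255,255,255', '358:255,255,255', '360:255,255,255', '362:255,255,255', '364:255,255,255', '366:255,255,255', '368:255,255,255', '370:255,255,255', '372:255,255,255', '374:255,255,255', '376:255,255,255', '378:255,255,255', '380:255,255,255', '382:255,255,255'
[... 1106 characters left out ...]
5', '366:255,255,255', '368:255,255,255', '370:255,255,255', '372:255,255,255', '374:255,255,255', '376:255,255,255', '378:255,255,255', '380:255,255,255', '382:255,255,255', '384:255,255,255', '386:255,255,255', '388:154,152,146', '390:55,80,64', '392:55,81,64', '394:56,80,66', '396:89,127,102', '398:138,191,157', '400:139,193,158', '402:138,191,157', '404:136,190,155', '406:137,190,155']
green cols 384 410 rows 142 208
housing rear top if home [384.8 180.9]
housing rear if 5 short [379.5 180.9]
housing front top home [347.2 180.8]
foot rear top [388.5 175.8]
stop face top [394.8 179.5]
bolt front home [335.6 176.1]
stud RL base [377.3 146.9]
stop screw [408.3 155.1]
[array([335.9, 177.2])]
```

Bolt 335.9 (home prediction 335.6), housing front about 348 (347.2), foot rear about 389 (388.5): the block is home on the stop. The dark band at columns 390–396 is the shaded stop face, which explains the earlier reading. Handing in.

```bash
python3 -c "
from h import *
s=arm.get_state();print(s['clock'],s['position'],s['wrist_force']);print(close_job())"
```

```text
32.2 [ 0.52788404 -0.28075699  0.28769048] [-0.48909802  0.1296691  -0.33743061]
the job is handed in; nothing more can be done
None
```

I handed the job in at 32.2 s with every step done. The gate is shut, the block is against the rear stop, and the robot is clear of everything. I did not see the bar drop; that it is latched is inferred from the checks below.

**What I did**
- **Lever and gate:** I pressed the thumb lever to its hard stop, with a peak of about 6 N downward. Friction then drew the gate to about 1.48 rad; the side force on the lever reached about 5.6 N on the way.
- **Block:** I gripped it across the housing, lowered it between the four studs and released it about 2 mm short of the stop.
- **Closing:** I pushed the gate slowly shut on its bare outer face. The force was about 3–4 N, rising to about 9 N at the final stop.

**Last checks**
- **Latch:** The contact force disappeared as the finger backed off by 1.3–4.3 mm, roughly the latched play. The leaf lies within about 0.01 rad of shut. The bar and catch area in the scene view matches the first, latched picture.
- **Block:** Its bolt and edges are within about 1 px of where they should be against the stop.
- **Bystanders:** The brush lay undisturbed in the last picture. I did not recheck the tin, bottle and cork block after the block was picked up, but no move went near them.

**Checks that disagreed**
- **Gap to the stop:** My first hand-picked reading made the gap look wrong. The pixel rows showed I had picked the shaded face of the stop instead of its edge.
- **Side view:** The patches at the leaf end and bar end differ more from the first picture. I put this down to the block now standing behind them and to shadows, but did not confirm it.

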